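# Load the shake-test pot and strap its cover down

## Robot

A 6-joint arm with a two-finger parallel gripper is mounted at the origin on the work surface. World frame = base frame: x ahead of the robot, y to its left, z up, the work surface at z = 0. Lengths are in m, angles in rad, forces in N, time in s.
With the tool pointing down it reaches from about 0.25 to 0.8 m from the base axis. Payload 3.9 kg.
Tool frame: the origin (TCP) lies midway between the tips of the shut fingers; the grasp point (between the pads) lies 19 mm behind it (bot.grasp_offset is the z of the grasp point in the tool frame, in m); z points along the fingers, y is the line along which they close (so a half turn about z gives the same grasp; the last joint's range is limited). The gripper opens to 85 mm and grips with 20 to 120 N. Pads are 22 mm wide; open, the fingers measure 114 mm over their backs; the gripper's body (76 mm by 85 mm) begins 54 mm behind the grasp point. The pads swing forward as they close: fully open they stand 13 mm farther back than shut.
Start: joints at [-1.197, 0.26, -0.138, 1.173, 0, 1.571], TCP at [0.192, -0.489, 0.231] pointing down, gripper open.
Joint ranges: [-2.78, 2.78], [-0.83, 1.72], [-1.28, 1.37], [-1.9, 2.12], [-1.57, 1.48], [-3.14, 3.14]. Speed limits (rad/s): [2.57, 2.57, 3.14, 3.14, 3.14, 3.14].

## Interface

Orientations are given as a unit quaternion [w, x, y, z].
In Python, from plant import bot gives the robot as it stands. The module is installed in compiled form; this text tells all that it offers.
- The arm moves only by the tool jog_arm, never from a script. Its argument "steps" is a list of rows, each an object with "travel": the shift along the tool's x, y, z scaled (see below), a list of three; "yaw": the turn about the tool's z scaled (see below). A call has 1 to 20 rows; each row is the pose to reach, as a shift and turn from the pose commanded when the call began, along the tool's axes at that moment; what a row does not reach only later rows make up. The controller multiplies each number of a shift by 0.5 m and each number of a turn by 45 degrees. A row lasts 1/10 s, in which the tool goes at most 50 mm and 8.59 degrees, less where a joint would pass 70% of its speed; a pose out of reach is approached as far as the arm can. A call with a number of a shift or a turn outside -1 to 1 is refused whole. A call with a gripper value outside its range is refused whole. "hand" is the closure, from 0 (fully open) to 1 (shut), set as the call begins (left out, the last holds). The fingers move at their own pace and stop on an object; "grip_force" is the grip in N (left out, the last holds). Time passes only in rows, so rows that repeat a pose let the fingers close. It gives the time, the measured TCP pose, the force, the opening and the grip force at its end, in the units of the state.
- bot.get_obs(): the state, without advancing time (a new reading comes with each control period).
- bot.grab_frame(name): name is "side" or "top" or "wrist"; returns the picture (400x640x3 uint8, red, green, blue); there is no depth.
- bot.camera_info(name): a dict with "intrinsics" (3x3 intrinsics, pixels), "rvec" (rotation vector, rad) and "tvec" (3), from world to camera coordinates, as OpenCV has them; the wrist camera has in their place "tool_from_camera" (4x4, takes a point from camera to tool coordinates, whose origin is the TCP and whose axes are the flange's). Camera axes: x right, y down, z forward; pixel columns grow to the right and rows downward; lengths in m; the calibration is good to about 2 mm. A picture is of the moment at which its call begins: read the wrist's pose just before it. camera_info takes no time and is no camera call.
- bot.finish_job(): hands the job in; it is judged then, once.
Trained networks look in the newest picture that a camera, given by its name, has taken for a name from the list of things; names that differ only in an ending like _2 or _b are one class to them, and where a whole thing is asked for, a point or a joint stands for the part that bears it (a point fixed in the world has none). Each returns a list of dicts, best first, with "conf" (0 to 1); they miss things now and then, are a little off and sometimes report something else, mostly with a low value. They report only what shows in the picture. A call takes as long as a camera call. They do not tell look-alikes from the thing itself.
- bot.masks_of(camera, name): "region" (400x640 bool, what is visible of it) and "extent" ([left, top, width, height] as shares, 0 to 1, of the picture: columns of its width, rows of its height, round what is visible of it).
- bot.landmark_of(camera, name): "point" ([column, row] as shares, 0 to 1, of the picture: columns of its width, rows of its height: a listed point, or the origin of a listed thing).
The state is a dict: "time_s": time; "qpos": joint angles; "qvel": joint speeds; "joint_efforts": joint torques, N m; "eef_pos": TCP position; "orientation": TCP orientation; "ft_force": force on the tool from outside, world axes, zero at the start; "torque": the same for the moment, N m; "grip_width": finger opening in m; "finger_force": force on a finger pad.
Only numpy, scipy, OpenCV 4.12 (cv2) and the standard library are available. Lean on these libraries where they do the work, as an engineer would, in place of code of your own. Each camera call takes 0.05 s, during which the arm holds its last target. There are 200 camera calls.

## Task

Take the cover off the shake-test pot, put every olive rocker switch lying on the cart into the pot, and set the cover back on the rim so that it sits seated and level. Then swing the slotted hold-down strap about its loose bolt, over the cover, until its slot drops right down over the other stud and the strap lies flat. Leave the toggle levers, bezel ring, brass block and gauge where they are.

Things in the scene. Friction and masses are not known exactly. Their poses are not given: they have to be found in the camera images.
- fixture: Fixed fixture: grey base plate 6 mm thick with the open pot between a pivot bolt post and a stud post. Origin on the cart top under the pivot bolt; x runs level from the bolt over the pot's centre (84 mm) to the stud (168 mm); z up. A parking rail (top 98 mm up) stands 125 mm from the bolt; it holds up the strap when swung aside, 0.95 to 1.9 rad anticlockwise from x seen from above.
- pivot_bolt (a point): Centre of the pivot bolt where it leaves its post's shoulder, 98 mm above the cart. Post 18 mm in diameter, bolt 9 mm, with a 22 mm head whose underside is 16 mm and top 22 mm above the shoulder: the strap can tilt and turn on it but not come off.
- stud (a point): The second stud: its centre at its post's shoulder, 98 mm above the cart. The post is 18 mm in diameter; the stud is 9 mm in diameter, rises 14 mm above the shoulder, and its top 5 mm taper to 4 mm. It has no head.
- pot_rim (a point): Centre of the pot's mouth, in the plane of its rim, 64 mm above the cart. Inner diameter 110 mm, wall 4 mm, inner depth 54 mm.
- cover_knob (a point): Loose aluminium cover, 160 g, at first on the pot: disc 124 mm in diameter, 5 mm thick, under it a locating boss (102 mm tapering to 96 mm, 6 mm deep) that goes inside the rim, on top a black knob 18 mm in diameter, 26 mm high. The point is half-way up the knob: 13 mm above the disc's top, 18 mm above its underside (and above pot_rim when seated), 24 mm above the boss's underside; z up.
- strap_knob (a point): Black upright knob (16 mm in diameter, 32 mm high) on top of the loose strap, 200 mm from its bolt hole's centre, to hold it by. The point is half-way up, 16 mm above the strap's top, 21 mm above its underside; x points along the strap from bolt hole to knob, z up. Raise this end some 25 mm to clear the stud (the strap tilts freely on its bolt), swing it round, lower it.
- strap_slot (a point): Centre of the strap's slot at its underside, 168 mm from the bolt hole's centre; a through slot 26 mm long (along the strap), 14 mm wide. Axes as for strap_knob. Latched, it lies at stud.
- mat_top (a point): Centre of the top of a fixed black rubber mat, 140 mm square, 3 mm thick, kept free: a good place to lay the cover down meanwhile.
- switch1_mid (a point): Olive rocker switch (all alike; 3 to 5 are there, anywhere on the cart top), a block 32 mm long (its x), 20 mm wide (its y), 22 mm high (its z) with a small rocker (22 x 14 mm, top 4 mm of the height) on top, 28 g; lies rocker up at the start. The point is its centre, 11 mm above its underside.
- switch2_mid (a point): Olive rocker switch (all alike; 3 to 5 are there, anywhere on the cart top), a block 32 mm long (its x), 20 mm wide (its y), 22 mm high (its z) with a small rocker (22 x 14 mm, top 4 mm of the height) on top, 28 g; lies rocker up at the start. The point is its centre, 11 mm above its underside.
- switch3_mid (a point): Olive rocker switch (all alike; 3 to 5 are there, anywhere on the cart top), a block 32 mm long (its x), 20 mm wide (its y), 22 mm high (its z) with a small rocker (22 x 14 mm, top 4 mm of the height) on top, 28 g; lies rocker up at the start. The point is its centre, 11 mm above its underside.
- switch4_mid (a point): Olive rocker switch (all alike; 3 to 5 are there, anywhere on the cart top), a block 32 mm long (its x), 20 mm wide (its y), 22 mm high (its z) with a small rocker (22 x 14 mm, top 4 mm of the height) on top, 28 g; lies rocker up at the start. The point is its centre, 11 mm above its underside.
- switch5_mid (a point): Olive rocker switch (all alike; 3 to 5 are there, anywhere on the cart top), a block 32 mm long (its x), 20 mm wide (its y), 22 mm high (its z) with a small rocker (22 x 14 mm, top 4 mm of the height) on top, 28 g; lies rocker up at the start. The point is its centre, 11 mm above its underside.
- cover: The cover as a whole: same axes as cover_knob, origin at the middle of its disc's underside.
- strap: Galvanized hold-down strap, loose, 140 g, 238 x 30 x 5 mm: a 15 x 14 mm hole at one end sits loosely on the pivot bolt, the slot and the knob are at the other. Origin at the hole's centre, underside; axes as for strap_knob. At the start it is swung aside, its outer part on the parking rail; latched, it lies flat on both shoulders, 3 mm above the cover's knob.
- toggle1: Bystander: toggle switch lying down, black 26 x 18 x 18 mm body with a chrome lever reaching 45 mm from its origin along its x; origin at the centre of the body's underside. Leave alone.
- toggle2: Bystander: toggle switch lying down, black 26 x 18 x 18 mm body with a chrome lever reaching 45 mm from its origin along its x; origin at the centre of the body's underside. Leave alone.
- bezel_ring: Bystander: white nylon ring, 42 mm outside diameter, 6 mm high; origin at its underside's centre. Leave alone.
- ground_block: Bystander: brass block 44 x 32 x 18 mm with an upright stud to 36 mm height; origin at its underside's centre. Leave alone.
- speed_gauge: Bystander: black round gauge, 80 mm in diameter, 50 mm high, dial up; origin at its underside's centre. Leave alone.
Not all that is in view belongs to the job. Of the things that look like the strap, the smallest one is meant.

How it is judged:
On the way, in this order (a step that is already met when the one before it is completed fails the run):
1. the cover is off the pot (horizontal distance between cover_knob and pot_rim above 0.09 m), for 0.2 s.
2. every switch there is lies in the pot (horizontal distance between each of switch1_mid, switch2_mid, switch3_mid, switch4_mid, switch5_mid and pot_rim below 0.052 m and z of each of switch1_mid, switch2_mid, switch3_mid, switch4_mid, switch5_mid in the frame of pot_rim below -0.006 m), for 0.2 s.
3. the cover sits seated and level on the rim (horizontal distance between cover_knob and pot_rim below 0.008 m and z of cover_knob in the frame of pot_rim between 0.015 and 0.0205 m and angle between cover_knob's own z axis and vertical below 0.04 rad), for 0.2 s.
4. the strap's slot is down over the stud (horizontal distance between strap_slot and stud below 0.014 m and z of strap_slot in the frame of stud below 0.003 m and angle between strap_slot's own z axis and vertical below 0.04 rad), for 0.2 s.
At the end, for the whole second after the job is handed in: Switches in the pot: centres within 52 mm of its axis, 6 mm or more below the rim. Cover within 8 mm of centre, down within 3 mm, level to 0.04 rad. Strap: slot centre within 14 mm of the stud, underside under 3 mm above the shoulder, level to 0.04 rad. Cover and strap at rest (all of step 2 and all of step 3 and all of step 4 and linear speed of each of cover, strap below 0.02 m/s); the robot touches nothing.
It fails at once if the toggle1 is pushed more than 40 mm (distance of toggle1 from where it was at the start of the episode above 0.04 m).
It fails at once if the toggle2 is pushed more than 40 mm (distance of toggle2 from where it was at the start of the episode above 0.04 m).
It fails at once if the bezel_ring is pushed more than 40 mm (distance of bezel_ring from where it was at the start of the episode above 0.04 m).
It fails at once if the ground_block is pushed more than 40 mm (distance of ground_block from where it was at the start of the episode above 0.04 m).
It fails at once if the speed_gauge is pushed more than 40 mm (distance of speed_gauge from where it was at the start of the episode above 0.04 m).
Of switch1, switch2, switch3, switch4, switch5 only 3 to 5 are there at a start; the rules pass over those that are not, and their reading is None.
At some moment in a run one of switch1, switch2, switch3, switch4, switch5 may be knocked a few centimetres aside while the robot is not near it.
Once in a run the grip may slacken for a moment while it holds something.
It also fails if it takes over 210 s, if anything falls off the work surface, if the arm or the gripper's body presses on something with over 40 N, if the wrist force passes 120 N, or if a joint passes its speed limit or range.

## Working session

There is one attempt and no reset: what is moved stays moved. The work goes in short steps, Python scripts to look and compute and a tool call to move; the robot and the scene stay as the last step left them, time stands still between calls to the robot, and variables do not carry over. Pictures are saved under pics/ and viewed, at most 15 in all, crops included, and the job is handed in when it is done.

Besides the shell and the picture viewer there is one more tool, called after ">>>" by a JSON object that holds its "fn" and its "kwargs". jog_arm: Moves the arm, as the interface text tells. Its arguments: {"type":"object","properties":{"steps":{"type":"array","items":{"type":"object","properties":{"travel":{"type":"array","items":{"type":"number"}},"yaw":{"type":"number"}}}},"hand":{"type":"number"},"grip_force":{"type":"number"}},"required":["steps"]}

```bash
mkdir -p pics; cat > h.py <<'E'
import numpy as np, cv2
from plant import bot
from scipy.spatial.transform import Rotation as R
def ray(cam,pt):
    ci=bot.camera_info(cam);K=np.array(ci["intrinsics"],float)
    d=np.linalg.solve(K,[pt[0],pt[1],1.])
    if cam=="wrist":
        o=bot.get_obs();T=np.array(ci["tool_from_camera"]);q=o["orientation"]
        Rw=R.from_quat([q[1],q[2],q[3],q[0]]).as_matrix()
        return Rw@T[:3,3]+o["eef_pos"], Rw@T[:3,:3]@d
    Rm=cv2.Rodrigues(np.array(ci["rvec"],float))[0];t=np.array(ci["tvec"],float).ravel()
    return -Rm.T@t, Rm.T@d
def atz(cam,pt,z):
    o,d=ray(cam,pt);return o+d*(z-o[2])/d[2]
def proj(cam,P):
    ci=bot.camera_info(cam);K=np.array(ci["intrinsics"],float)
    P=np.atleast_2d(np.array(P,float))
    if cam=="wrist":
        o=bot.get_obs();T=np.array(ci["tool_from_camera"]);q=o["orientation"]
        Rw=R.from_quat([q[1],q[2],q[3],q[0]]).as_matrix()
        p=((P-o["eef_pos"])@Rw-T[:3,3])@T[:3,:3]
    else: p=P@cv2.Rodrigues(np.array(ci["rvec"],float))[0].T+np.array(ci["tvec"],float).ravel()
    u=p@K.T;return u[:,:2]/u[:,2:]
def px(p): return np.array(p)*[640,400]
def grab(cam,f=None):
    im=bot.grab_frame(cam)
    if f: cv2.imwrite("pics/"+f,im[:,:,::-1])
    return im
def lm(cam,name,z):
    return [(round(d["conf"],2),px(d["point"]).round(),atz(cam,px(d["point"]),z).round(4)[:2]) for d in bot.landmark_of(cam,name)]
def masks(cam,name,z,mc=0.2):
    out=[]
    for d in bot.masks_of(cam,name):
        if d["conf"]<mc: continue
        c=cv2.findContours(d["region"].astype(np.uint8),0,2)[0]
        if not c: continue
        c=max(c,key=cv2.contourArea)[:,0].astype(float)
        w=np.array([atz(cam,p,z)[:2] for p in c],np.float32)
        r=cv2.minAreaRect(w);b=cv2.boxPoints(r)
        e=b[1]-b[0];f=b[2]-b[1];L=e if np.hypot(*e)>np.hypot(*f) else f
        out.append((round(d["conf"],2),np.round(r[0],4),np.round(r[1],3),round(float(np.arctan2(L[1],L[0])),3)))
    return out
E
python3 - <<'E'
from h import *
np.set_printoptions(suppress=True)
o=bot.get_obs();print(o)
print(bot.grasp_offset)
for c in("top","side"):
    grab(c,c+"0.png");print(c,"cam",ray(c,(320,200))[0].round(3))
    for n,z in(("fixture",0),("pivot_bolt",.098),("stud",.098),("pot_rim",.064),("cover_knob",.082),("strap_knob",.119),("strap_slot",.098),("mat_top",.003),("switch1_mid",.011),("toggle1",0),("bezel_ring",0),("ground_block",0),("speed_gauge",0)):
        print(n,lm(c,n,z))
    print("masks",masks(c,"switch1_mid",.016))
print(bot.camera_info("wrist"))
E
```

```text
{'time_s': 0.0, 'qpos': array([-1.19699037,  0.26067299, -0.13942394,  1.1726853 , -0.00002288,
        1.57081377]), 'qvel': array([ 0.00012494, -0.00029932, -0.00234546,  0.00262968,  0.00183697,
       -0.00056615]), 'joint_efforts': array([ -0.00156299, -40.56740284,  25.39239228,   0.01872597,
        -0.00007751,   0.00000388]), 'eef_pos': array([ 0.19144597, -0.48809365,  0.23044993]), 'orientation': array([-0.00097353,  0.98258556,  0.18580806, -0.00019576]), 'ft_force': array([-0.31176782, -0.19688303,  0.29202462]), 'torque': array([ 0.02026692,  0.04395005, -0.01032228]), 'finger_force': 0.0, 'grip_width': 0.08590642728923231}
-0.0187
top cam [ 0.178 -0.003  1.7  ]
fixture [(0.75, array([281., 212.]), array([0.4454, 0.1239])), (0.19, array([296., 194.]), array([0.5113, 0.0707]))]
pivot_bolt [(0.75, array([279., 208.]), array([0.4417, 0.1208])), (0.59, array([364., 162.]), array([ 0.6093, -0.1603]))]
stud [(0.65, array([312., 175.]), array([0.5581, 0.0163]))]
pot_rim [(0.88, array([296., 195.]), array([0.4969, 0.0692]))]
cover_knob [(0.62, array([296., 192.]), array([0.504 
[... 2412 characters left out ...]
block []
speed_gauge [(0.56, array([326., 145.]), array([0.533 , 0.4492])), (0.43, array([373., 331.]), array([ 0.5761, -0.3677]))]
masks [(0.71, array([0.5235, 0.3254]), array([0.301, 0.047]), 0.951), (0.35, array([0.5061, 0.1214]), array([0.13 , 0.128]), 1.495)]
{'intrinsics': array([[326.16351518,   0.        , 321.86567214],
       [  0.        , 326.16351518, 202.82902248],
       [  0.        ,   0.        ,   1.        ]]), 'tool_from_camera': array([[ 0.00090487, -0.95947496, -0.28179244,  0.07120632],
       [ 0.99999875,  0.00123259, -0.00098572,  0.00003519],
       [ 0.0012931 , -0.28179119,  0.95947488, -0.14392862],
       [ 0.        ,  0.        ,  0.        ,  1.        ]])}
```

View pics/top0.png

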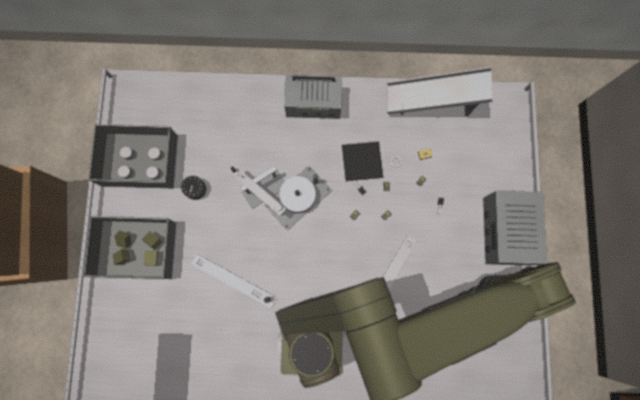

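View pics/side0.png

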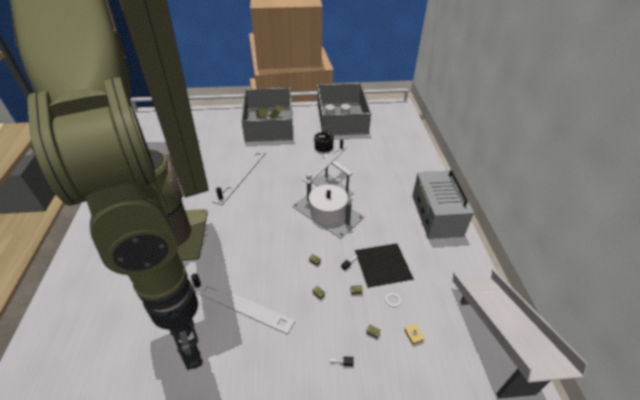

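The top view shows the fixture at (298,193), with the strap swung aside up-left to its knob at (235,170). The mat is at (362,162), and there are four olive switches at (354,214), (386,215), (387,186) and (421,181). The side view shows the same four, at (314,259), (318,292), (356,290) and (373,330). The olive cubes in the left bin are larger, so they aren't switches. I'll move over the switches next for a close look.

>>> {"fn": "jog_arm", "kwargs": {"steps": [{"travel": [0.7,-0.26,-0.2],"yaw": 0.476},{"travel": [0.7,-0.26,-0.2],"yaw": 0.476},{"travel": [0.7,-0.26,-0.2],"yaw": 0.476},{"travel": [0.7,-0.26,-0.2],"yaw": 0.476},{"travel": [0.7,-0.26,-0.2],"yaw": 0.476},{"travel": [0.7,-0.26,-0.2],"yaw": 0.476},{"travel": [0.7,-0.26,-0.2],"yaw": 0.476},{"travel": [0.7,-0.26,-0.2],"yaw": 0.476},{"travel": [0.7,-0.26,-0.2],"yaw": 0.476},{"travel": [0.7,-0.26,-0.2],"yaw": 0.476},{"travel": [0.7,-0.26,-0.2],"yaw": 0.476},{"travel": [0.7,-0.26,-0.2],"yaw": 0.476}]}}

```text
time_s: 2.7
eef_pos: [0.4689, -0.2407, 0.3309]
orientation: [-0.0, 1.0, -0.001, -0.001]
ft_force: [0.2, 0.0, -0.4]
grip_width: 0.0853
finger_force: 0.0
```

```bash
cat >> h.py <<'E'
def pose():
    o=bot.get_obs();q=o["orientation"];Rw=R.from_quat([q[1],q[2],q[3],q[0]]).as_matrix()
    return o["eef_pos"],np.arctan2(Rw[1,0],Rw[0,0]),Rw,o
def plan(t,phi=None):
    p,f,Rw,o=pose();d=Rw.T@(np.array(t)-p)/0.5
    print("travel",d.round(3),"yaw",None if phi is None else round((f-phi)/(np.pi/4),3),"from",p.round(4),round(f,3),"t",round(o["time_s"],2))
def olive(cam,z,f=None,amin=60):
    im=grab(cam,f);h=cv2.cvtColor(im,cv2.COLOR_RGB2HSV)
    m=cv2.inRange(h,(22,80,25),(45,255,200));m=cv2.morphologyEx(m,2,np.ones((3,3)))
    for c in cv2.findContours(m,0,2)[0]:
        if cv2.contourArea(c)<amin: continue
        w=np.array([atz(cam,p,z)[:2] for p in c[:,0].astype(float)],np.float32)
        r=cv2.minAreaRect(w);b=cv2.boxPoints(r);e=b[1]-b[0];g=b[2]-b[1];L=e if np.hypot(*e)>np.hypot(*g) else g
        print("olive",c[:,0].mean(0).round(),np.round(r[0],4),np.round(r[1],3),"ang",round(float(np.arctan2(L[1],L[0])),3))
E
python3 - <<'E'
from h import *
np.set_printoptions(suppress=True)
print(pose()[:2],bot.get_obs()["qpos"])
olive("wrist",.014,"w1.png")
print("sw",lm("wrist","switch1_mid",.011));print(masks("wrist","switch1_mid",.014))
for n in("toggle1","bezel_ring","mat_top"):print(n,lm("wrist",n,0.002))
olive("top",.014,None,15)
E
```

```text
(array([ 0.46889977, -0.24069845,  0.33091947]), np.float64(-0.001999861085108728)) [-0.47410512  0.24385064  0.09729935  1.42531796 -0.0002408   2.66948767]
olive [139. 392.] [0.0534 0.0869] [0.032 0.026] ang 0.032
olive [236. 370.] [ 0.1028 -0.0921] [0.019 0.015] ang 1.571
olive [251. 178.] [ 0.4415 -0.1384] [0.019 0.035] ang -0.695
olive [329. 176.] [ 0.4436 -0.25  ] [0.021 0.032] ang -0.871
olive [326. 102.] [ 0.5474 -0.2502] [0.031 0.019] ang 0.011
olive [423.  83.] [ 0.5717 -0.3756] [0.021 0.034] ang -0.599
olive [445.   6.] [ 0.6607 -0.394 ] [0.045 0.013] ang 1.569
sw [(0.72, array([251., 179.]), array([ 0.4396, -0.1378]))]
[(0.75, array([ 0.4419, -0.1379]), array([0.024, 0.039]), -0.728)]
toggle1 [(0.94, array([466., 137.]), array([ 0.499 , -0.4454])), (0.66, array([268., 115.]), array([ 0.53  , -0.1642])), (0.19, array([426.,  86.]), array([ 0.5683, -0.3822]))]
bezel_ring [(0.61, array([354.,  25.]), array([ 0.6435, -0.2816]))]
mat_top [(0.93, array([263.,  27.]), array([ 0.6411, -0.1639]))]
```

View pics/w1.png

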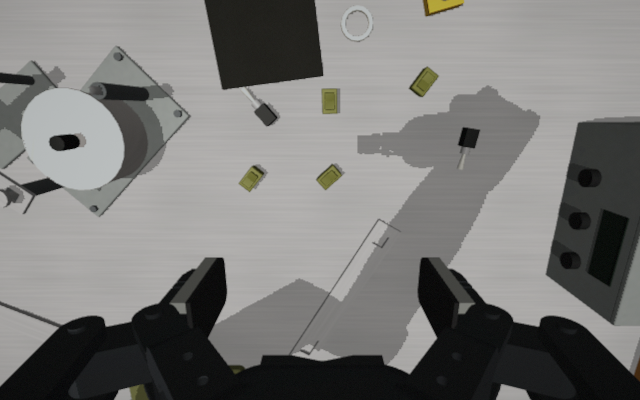

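The wrist view shows four switches, at (251,178), (329,176), (326,102) and (423,83). The toggles are at (265,112) and (468,138), the ring at (357,22) and the pot with its cover at (75,140). Next is the fixture, with the tool turned to line up with it.

>>> {"fn": "jog_arm", "kwargs": {"steps": [{"travel": [0.06,-0.62,0],"yaw": -1},{"travel": [0.06,-0.62,0],"yaw": -1},{"travel": [0.06,-0.62,0],"yaw": -1},{"travel": [0.06,-0.62,0],"yaw": -1},{"travel": [0.06,-0.62,0],"yaw": -1},{"travel": [0.06,-0.62,0],"yaw": -1},{"travel": [0.06,-0.62,0],"yaw": -1},{"travel": [0.06,-0.62,0],"yaw": -1},{"travel": [0.06,-0.62,0],"yaw": -1}]}}

```text
time_s: 3.95
eef_pos: [0.5, 0.0693, 0.3313]
orientation: [0.0, 0.924, 0.382, -0.0]
ft_force: [-1.0, -0.5, 0.4]
grip_width: 0.0856
finger_force: 0.0
```

>>> {"fn": "jog_arm", "kwargs": {"steps": [{"travel": [0,0,0],"yaw": -1},{"travel": [0,0,0],"yaw": -1},{"travel": [0,0,0],"yaw": -1},{"travel": [0,0,0],"yaw": -1},{"travel": [0,0,0],"yaw": -1},{"travel": [0,0,0],"yaw": -1},{"travel": [0,0,0],"yaw": -1}]}}

```text
time_s: 4.65
eef_pos: [0.5, 0.0679, 0.3314]
orientation: [0.0, 0.708, 0.706, -0.0]
ft_force: [0.1, -0.7, -0.6]
grip_width: 0.0854
finger_force: 0.0
```

>>> {"fn": "jog_arm", "kwargs": {"steps": [{"travel": [0,0,0],"yaw": -1},{"travel": [0,0,0],"yaw": -1},{"travel": [0,0,0],"yaw": -1},{"travel": [0,0,0],"yaw": -1},{"travel": [0,0,0],"yaw": -1},{"travel": [0,0,0],"yaw": -1},{"travel": [0,0,0],"yaw": -1},{"travel": [0,0,0],"yaw": -1}]}}

```text
time_s: 5.45
eef_pos: [0.5001, 0.0691, 0.3313]
orientation: [0.0, 0.384, 0.923, -0.0]
ft_force: [-0.1, 1.1, -0.5]
grip_width: 0.0854
finger_force: 0.0
```

```bash
python3 - <<'E'
from h import *
np.set_printoptions(suppress=True)
print(pose()[:2],bot.get_obs()["qpos"].round(2))
im=grab("wrist","w2.png")
for n,z in(("pivot_bolt",.098),("stud",.098),("pot_rim",.064),("cover_knob",.082),("strap_knob",.119),("strap_slot",.098)):print(n,lm("wrist",n,z))
print("cover",masks("wrist","cover",.069));print("strap",masks("wrist","strap",.103))
E
```

```text
(array([0.50007267, 0.06914009, 0.33134708]), np.float64(2.353138065755068)) [ 0.14  0.2   0.04  1.41 -0.    0.93]
pivot_bolt [(0.73, array([319.,  97.]), array([0.4392, 0.1251]))]
stud [(0.91, array([319., 240.]), array([0.5585, 0.0055]))]
pot_rim []
cover_knob [(0.62, array([320., 171.]), array([0.5004, 0.0666])), (0.17, array([316., 169.]), array([0.4953, 0.0643]))]
strap_knob [(0.62, array([514.,  75.]), array([0.5655, 0.2818]))]
strap_slot [(0.88, array([  4., 124.]), array([ 0.2087, -0.1449])), (0.73, array([475.,  85.]), array([0.5498, 0.2554]))]
cover [(0.83, array([0.4991, 0.0657]), array([0.124, 0.122]), 0.786)]
strap [(0.88, array([0.5054, 0.2068]), array([0.248, 0.032]), 0.896), (0.6, array([ 0.2849, -0.1893]), array([0.038, 0.231]), -0.517)]
```

View pics/w2.png

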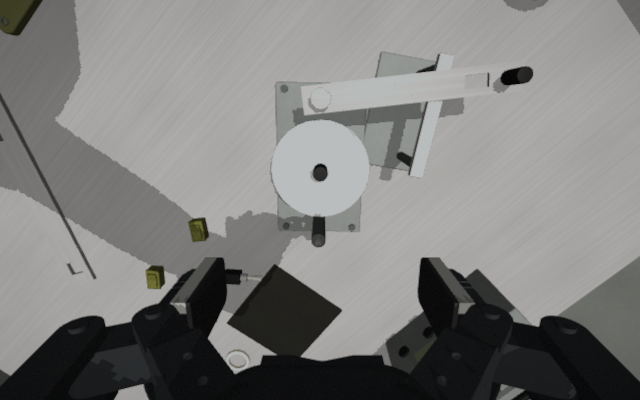

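The fixture sits straight ahead: bolt (319,97), cover centre (320,168), stud (318,238). The strap runs out to its knob at (514,75). I'll lower onto the cover knob and grip it.

>>> {"fn": "jog_arm", "kwargs": {"steps": [{"travel": [-0.004,-0.007,0.3]},{"travel": [-0.004,-0.007,0.3]},{"travel": [-0.004,-0.007,0.3]},{"travel": [-0.004,-0.007,0.4]},{"travel": [-0.004,-0.007,0.45]},{"travel": [-0.004,-0.007,0.48]},{"travel": [-0.004,-0.007,0.5]},{"travel": [-0.004,-0.007,0.515]},{"travel": [-0.004,-0.007,0.515]},{"travel": [-0.004,-0.007,0.515]}]}}

```text
$.steps[0]: bad value
```

>>> {"fn": "jog_arm", "kwargs": {"steps": [{"travel": [0,0,0]},{"travel": [0,0,0]},{"travel": [0,0,0]},{"travel": [0,0,0]},{"travel": [0,0,0]},{"travel": [0,0,0]},{"travel": [0,0,0]},{"travel": [0,0,0]},{"travel": [0,0,0]},{"travel": [0,0,0]}], "hand": 1, "grip_force": 60}}

```text
$.steps[0]: bad value
```

Each row needs its yaw, so I'll send these again.

>>> {"fn": "jog_arm", "kwargs": {"steps": [{"travel": [-0.004,-0.007,0.3],"yaw": 0},{"travel": [-0.004,-0.007,0.3],"yaw": 0},{"travel": [-0.004,-0.007,0.3],"yaw": 0},{"travel": [-0.004,-0.007,0.4],"yaw": 0},{"travel": [-0.004,-0.007,0.45],"yaw": 0},{"travel": [-0.004,-0.007,0.48],"yaw": 0},{"travel": [-0.004,-0.007,0.5],"yaw": 0},{"travel": [-0.004,-0.007,0.515],"yaw": 0},{"travel": [-0.004,-0.007,0.515],"yaw": 0},{"travel": [-0.004,-0.007,0.515],"yaw": 0}]}}

```text
time_s: 6.9
eef_pos: [0.4998, 0.0663, 0.0745]
orientation: [0.001, 0.383, 0.924, 0.0]
ft_force: [0.2, 0.3, 0.3]
grip_width: 0.0856
finger_force: 0.0
```

>>> {"fn": "jog_arm", "kwargs": {"steps": [{"travel": [0,0,0],"yaw": 0},{"travel": [0,0,0],"yaw": 0},{"travel": [0,0,0],"yaw": 0},{"travel": [0,0,0],"yaw": 0},{"travel": [0,0,0],"yaw": 0},{"travel": [0,0,0],"yaw": 0},{"travel": [0,0,0],"yaw": 0},{"travel": [0,0,0],"yaw": 0},{"travel": [0,0,0],"yaw": 0},{"travel": [0,0,0],"yaw": 0}], "hand": 1, "grip_force": 60}}

```text
time_s: 7.9
eef_pos: [0.4992, 0.0663, 0.0742]
orientation: [0.0, 0.383, 0.924, 0.0]
ft_force: [-0.9, -0.2, 5.5]
grip_width: 0.0159
finger_force: 58.6
```

>>> {"fn": "jog_arm", "kwargs": {"steps": [{"travel": [0,0,-0.02],"yaw": 0},{"travel": [0,0,-0.06],"yaw": 0},{"travel": [0,0,-0.11],"yaw": 0},{"travel": [0,0,-0.16],"yaw": 0},{"travel": [-0.04,-0.01,-0.16],"yaw": 0},{"travel": [-0.1,-0.024,-0.16],"yaw": 0},{"travel": [-0.16,-0.038,-0.16],"yaw": 0},{"travel": [-0.22,-0.052,-0.16],"yaw": 0},{"travel": [-0.28,-0.066,-0.16],"yaw": 0},{"travel": [-0.34,-0.08,-0.16],"yaw": 0},{"travel": [-0.4,-0.094,-0.16],"yaw": 0},{"travel": [-0.46,-0.108,-0.16],"yaw": 0},{"travel": [-0.5,-0.118,-0.16],"yaw": 0},{"travel": [-0.526,-0.124,-0.16],"yaw": 0},{"travel": [-0.526,-0.124,-0.16],"yaw": 0},{"travel": [-0.526,-0.124,-0.16],"yaw": 0}]}}

```text
time_s: 9.5
eef_pos: [0.6404, -0.163, 0.1535]
orientation: [-0.001, 0.383, 0.924, 0.0]
ft_force: [0.1, 0.7, -0.8]
grip_width: 0.0159
finger_force: 58.6
```

```bash
python3 - <<'E'
from h import *
np.set_printoptions(suppress=True)
grab("wrist","w3.png");plan([.641,-.164,.0195],2.354)
print(pose()[3]["grip_width"],lm("wrist","mat_top",.003),lm("wrist","toggle1",.0), lm("wrist","bezel_ring",.0))
print(lm("wrist","cover_knob",.16),lm("wrist","pot_rim",.064))
E
```

```text
travel [-0.003 -0.001  0.268] yaw 0.004 from [ 0.6403 -0.1626  0.1536] 2.357 t 9.55
0.015906814281497653 [] [(0.93, array([230., 104.]), array([ 0.5306, -0.1663])), (0.89, array([ 26., 282.]), array([ 0.4975, -0.4474]))] []
[(0.97, array([321., 276.]), array([ 0.6437, -0.1665]))] []
```

View pics/w3.png

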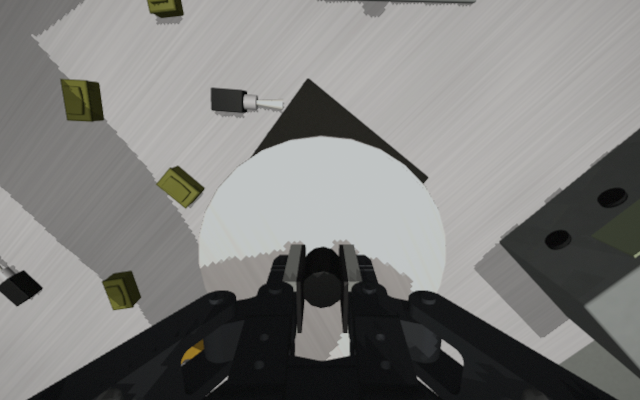

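The cover is held level over the mat, and the toggle lever tip at (283,104) is clear. I'll lower it, release and lift away.

>>> {"fn": "jog_arm", "kwargs": {"steps": [{"travel": [-0.003,0,0.08],"yaw": 0},{"travel": [-0.003,0,0.15],"yaw": 0},{"travel": [-0.003,0,0.2],"yaw": 0},{"travel": [-0.003,0,0.235],"yaw": 0},{"travel": [-0.003,0,0.255],"yaw": 0},{"travel": [-0.003,0,0.268],"yaw": 0},{"travel": [-0.003,0,0.268],"yaw": 0},{"travel": [-0.003,0,0.268],"yaw": 0}]}}

```text
time_s: 10.6
eef_pos: [0.6431, -0.1648, 0.0208]
orientation: [0.001, 0.383, 0.924, 0.0]
ft_force: [0.3, 0.8, -1.0]
grip_width: 0.0161
finger_force: 58.7
```

>>> {"fn": "jog_arm", "kwargs": {"steps": [{"travel": [0,0,0],"yaw": 0},{"travel": [0,0,0],"yaw": 0},{"travel": [0,0,0],"yaw": 0},{"travel": [0,0,0],"yaw": 0},{"travel": [0,0,-0.05],"yaw": 0},{"travel": [0,0,-0.12],"yaw": 0},{"travel": [0,0,-0.22],"yaw": 0},{"travel": [0,0,-0.3],"yaw": 0},{"travel": [0,0,-0.3],"yaw": 0}], "hand": 0.3}}

```text
time_s: 11.5
eef_pos: [0.6464, -0.1658, 0.1774]
orientation: [0.007, 0.383, 0.924, 0.001]
ft_force: [0.6, 0.6, 0.6]
grip_width: 0.0596
finger_force: 0.0
```

```bash
python3 - <<'E'
from h import *
np.set_printoptions(suppress=True)
print(pose()[3]["grip_width"])
olive("wrist",.014,"w4.png")
print(masks("wrist","cover",.014),lm("wrist","cover_knob",.027))
plan([.4425,-.1385,.016],-0.715+np.pi)
plan([.547,-.2502,.016],np.pi)
olive("top",.014,None,15)
E
```

```text
0.05964045793702081
olive [129. 270.] [ 0.5701 -0.3693] [0.029 0.036] ang -0.622
olive [186. 172.] [ 0.5455 -0.2471] [0.033 0.025] ang 0.032
olive [95. 90.] [ 0.4437 -0.2471] [0.029 0.031] ang -0.823
olive [170.   7.] [ 0.4515 -0.1458] [0.025 0.009] ang 0.787
[(0.77, array([ 0.6382, -0.1644]), array([0.12, 0.12]), 0.786)] [(0.74, array([319., 184.]), array([ 0.6362, -0.1625]))]
travel [ 0.319 -0.245  0.307] yaw -0.09 from [ 0.6419 -0.1646  0.1695] 2.356 t 11.65
travel [ 0.013 -0.255  0.307] yaw -1.0 from [ 0.6419 -0.1646  0.1695] 2.356 t 11.65
```

The cover is on the mat, centred within about 4 mm. Switch 1 next.

>>> {"fn": "jog_arm", "kwargs": {"steps": [{"travel": [0.319,-0.245,0.1],"yaw": -0.09},{"travel": [0.319,-0.245,0.1],"yaw": -0.09},{"travel": [0.319,-0.245,0.1],"yaw": -0.09},{"travel": [0.319,-0.245,0.1],"yaw": -0.09},{"travel": [0.319,-0.245,0.1],"yaw": -0.09},{"travel": [0.319,-0.245,0.1],"yaw": -0.09},{"travel": [0.319,-0.245,0.1],"yaw": -0.09},{"travel": [0.319,-0.245,0.1],"yaw": -0.09},{"travel": [0.319,-0.245,0.1],"yaw": -0.09},{"travel": [0.319,-0.245,0.1],"yaw": -0.09}], "hand": 0.2}}

```text
time_s: 12.7
eef_pos: [0.4442, -0.1388, 0.12]
orientation: [0.001, 0.35, 0.937, 0.0]
ft_force: [-0.6, 0.3, -0.3]
grip_width: 0.0682
finger_force: 0.0
```

```bash
python3 - <<'E'
from h import *
np.set_printoptions(suppress=True)
olive("wrist",.012,"w5.png",500)
plan([.4425,-.1385,.006],2.42)
E
```

```text
olive [303. 350.] [ 0.5406 -0.242 ] [0.035 0.024] ang 0.64
olive [320. 194.] [ 0.4416 -0.1385] [0.02  0.035] ang -0.704
travel [ 0.002 -0.001  0.228] yaw 0.009 from [ 0.4438 -0.1387  0.1199] 2.427 t 12.75
```

View pics/w5.png

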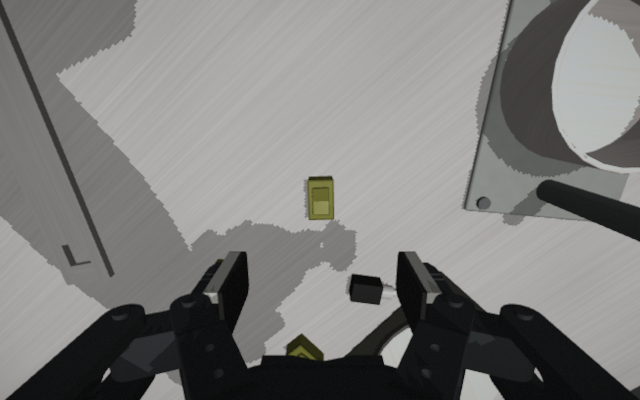

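Switch 1 is straight ahead, aligned at (320,198). I'll grab it and lift.

>>> {"fn": "jog_arm", "kwargs": {"steps": [{"travel": [0.004,0,0.08],"yaw": 0},{"travel": [0.004,0,0.15],"yaw": 0},{"travel": [0.004,0,0.2],"yaw": 0},{"travel": [0.004,0,0.226],"yaw": 0},{"travel": [0.004,0,0.228],"yaw": 0},{"travel": [0.004,0,0.228],"yaw": 0}]}}

```text
time_s: 13.35
eef_pos: [0.4416, -0.1373, 0.0059]
orientation: [-0.0, 0.35, 0.937, 0.0]
ft_force: [0.3, 0.7, -0.5]
grip_width: 0.0682
finger_force: 0.0
```

>>> {"fn": "jog_arm", "kwargs": {"steps": [{"travel": [0,0,0],"yaw": 0},{"travel": [0,0,0],"yaw": 0},{"travel": [0,0,0],"yaw": 0},{"travel": [0,0,0],"yaw": 0},{"travel": [0,0,0],"yaw": 0},{"travel": [0,0,0],"yaw": 0},{"travel": [0,0,0],"yaw": 0}], "hand": 1}}

```text
time_s: 14.05
eef_pos: [0.442, -0.1374, 0.0068]
orientation: [0.001, 0.35, 0.937, 0.0]
ft_force: [-0.5, 0.4, 5.3]
grip_width: 0.0184
finger_force: 59.0
```

>>> {"fn": "jog_arm", "kwargs": {"steps": [{"travel": [0,0,-0.04],"yaw": 0},{"travel": [0,0,-0.12],"yaw": 0},{"travel": [0,0,-0.2],"yaw": 0},{"travel": [0,0,-0.288],"yaw": 0},{"travel": [0.108,0.208,-0.288],"yaw": 0},{"travel": [0.108,0.208,-0.288],"yaw": 0},{"travel": [0.108,0.208,-0.288],"yaw": 0},{"travel": [0.216,0.415,-0.288],"yaw": 0},{"travel": [0.216,0.415,-0.288],"yaw": 0},{"travel": [0.216,0.415,-0.288],"yaw": 0},{"travel": [0.216,0.415,-0.288],"yaw": 0},{"travel": [0.216,0.415,-0.288],"yaw": 0}]}}

```text
time_s: 15.25
eef_pos: [0.4953, 0.0902, 0.1498]
orientation: [-0.0, 0.349, 0.937, -0.0]
ft_force: [0.2, 0.5, -0.2]
grip_width: 0.0181
finger_force: 58.9
```

```bash
python3 - <<'E'
from h import *
np.set_printoptions(suppress=True)
grab("wrist","w6.png")
plan([.4969,.0888,.04],2.427)
print(masks("wrist","pot_rim",.064),lm("wrist","pot_rim",.064),lm("wrist","switch1_mid",.03))
E
```

```text
travel [-0.004  0.001  0.22 ] yaw -0.001 from [0.4952 0.0896 0.1498] 2.426 t 15.3
[(0.73, array([0.5215, 0.1065]), array([0.205, 0.17 ]), 0.649)] [(0.71, array([300., 235.]), array([0.4994, 0.0628])), (0.42, array([599., 112.]), array([0.5665, 0.2756]))] [(0.72, array([322., 267.]), array([0.5439, 0.0464]))]
```

View pics/w6.png

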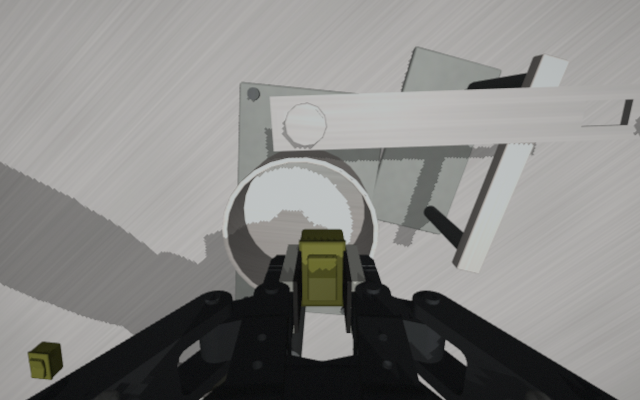

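The switch is held over the pot, whose rim is centred near (300,235). I'll drop it in.

>>> {"fn": "jog_arm", "kwargs": {"steps": [{"travel": [-0.02,0,0.08],"yaw": 0},{"travel": [-0.02,0,0.15],"yaw": 0},{"travel": [-0.02,0,0.19],"yaw": 0},{"travel": [-0.02,0,0.21],"yaw": 0},{"travel": [-0.02,0,0.21],"yaw": 0}]}}

```text
time_s: 15.95
eef_pos: [0.5021, 0.0828, 0.0438]
orientation: [-0.001, 0.35, 0.937, -0.001]
ft_force: [-0.9, -0.3, 0.3]
grip_width: 0.0178
finger_force: 58.9
```

>>> {"fn": "jog_arm", "kwargs": {"steps": [{"travel": [0,0,0],"yaw": 0},{"travel": [0,0,0],"yaw": 0},{"travel": [0,0,0],"yaw": 0},{"travel": [0,0,-0.07],"yaw": 0},{"travel": [0,0,-0.15],"yaw": 0},{"travel": [0,0,-0.21],"yaw": 0},{"travel": [0,0,-0.21],"yaw": 0}], "hand": 0.6}}

```text
time_s: 16.65
eef_pos: [0.5072, 0.0845, 0.1552]
orientation: [0.005, 0.35, 0.937, 0.003]
ft_force: [0.1, -0.2, 1.1]
grip_width: 0.0341
finger_force: 0.0
```

```bash
python3 - <<'E'
from h import *
np.set_printoptions(suppress=True)
olive("wrist",.02,"w7.png",150)
plan([.4440,-.2490,.12],-.84+np.pi)
E
```

```text
olive [ 39. 344.] [ 0.442  -0.2356] [0.033 0.043] ang -0.824
olive [314. 184.] [0.5023 0.0822] [0.019 0.033] ang -0.708
travel [-0.343 -0.585  0.064] yaw 0.16 from [0.5057 0.0842 0.1529] 2.427 t 16.7
```

>>> {"fn": "jog_arm", "kwargs": {"steps": [{"travel": [-0.347,-0.577,0],"yaw": 0.16},{"travel": [-0.347,-0.577,0],"yaw": 0.16},{"travel": [-0.347,-0.577,0],"yaw": 0.16},{"travel": [-0.347,-0.577,0],"yaw": 0.16},{"travel": [-0.347,-0.577,0.06],"yaw": 0.16},{"travel": [-0.347,-0.577,0.06],"yaw": 0.16},{"travel": [-0.347,-0.577,0.06],"yaw": 0.16},{"travel": [-0.347,-0.577,0.06],"yaw": 0.16},{"travel": [-0.347,-0.577,0.06],"yaw": 0.16},{"travel": [-0.347,-0.577,0.06],"yaw": 0.16}], "hand": 0.2}}

```text
time_s: 17.7
eef_pos: [0.4449, -0.2467, 0.1194]
orientation: [-0.001, 0.408, 0.913, 0.0]
ft_force: [-0.4, -0.0, -0.6]
grip_width: 0.0682
finger_force: 0.0
```

```bash
python3 - <<'E'
from h import *
np.set_printoptions(suppress=True)
olive("wrist",.012,"w8.png",300)
plan([.4438,-.2485,.006],-.84+np.pi)
E
```

```text
olive [315. 197.] [ 0.4441 -0.2504] [0.02  0.035] ang -0.838
travel [-0.001 -0.005  0.227] yaw 0.002 from [ 0.4452 -0.2465  0.1197] 2.303 t 17.75
```

>>> {"fn": "jog_arm", "kwargs": {"steps": [{"travel": [-0.004,-0.006,0.08],"yaw": 0},{"travel": [-0.004,-0.006,0.15],"yaw": 0},{"travel": [-0.004,-0.006,0.2],"yaw": 0},{"travel": [-0.004,-0.006,0.226],"yaw": 0},{"travel": [-0.004,-0.006,0.228],"yaw": 0},{"travel": [-0.004,-0.006,0.228],"yaw": 0}]}}

```text
time_s: 18.35
eef_pos: [0.4447, -0.2504, 0.0061]
orientation: [-0.0, 0.407, 0.913, 0.0]
ft_force: [-0.0, -0.6, 0.6]
grip_width: 0.068
finger_force: 0.0
```

>>> {"fn": "jog_arm", "kwargs": {"steps": [{"travel": [0,0,0],"yaw": 0},{"travel": [0,0,0],"yaw": 0},{"travel": [0,0,0],"yaw": 0},{"travel": [0,0,0],"yaw": 0},{"travel": [0,0,0],"yaw": 0},{"travel": [0,0,0],"yaw": 0},{"travel": [0,0,0],"yaw": 0}], "hand": 1}}

```text
time_s: 19.05
eef_pos: [0.445, -0.2517, 0.0068]
orientation: [0.001, 0.408, 0.913, 0.0]
ft_force: [-0.0, 0.8, 5.7]
grip_width: 0.0183
finger_force: 59.3
```

>>> {"fn": "jog_arm", "kwargs": {"steps": [{"travel": [0,0,-0.04],"yaw": 0},{"travel": [0,0,-0.12],"yaw": 0},{"travel": [0,0,-0.2],"yaw": 0},{"travel": [0,0,-0.288],"yaw": 0},{"travel": [0.175,0.268,-0.288],"yaw": 0},{"travel": [0.175,0.268,-0.288],"yaw": 0},{"travel": [0.175,0.268,-0.288],"yaw": 0},{"travel": [0.35,0.536,-0.288],"yaw": 0},{"travel": [0.35,0.536,-0.288],"yaw": 0},{"travel": [0.35,0.536,-0.288],"yaw": 0},{"travel": [0.35,0.536,-0.288],"yaw": 0},{"travel": [0.35,0.536,-0.288],"yaw": 0},{"travel": [0.35,0.536,-0.288],"yaw": 0},{"travel": [0.35,0.536,-0.288],"yaw": 0}]}}

```text
time_s: 20.45
eef_pos: [0.5266, 0.0567, 0.1497]
orientation: [-0.0, 0.409, 0.913, -0.0]
ft_force: [-0.0, -0.6, -0.7]
grip_width: 0.0182
finger_force: 58.8
```

>>> {"fn": "jog_arm", "kwargs": {"steps": [{"travel": [0,0,0.08],"yaw": 0},{"travel": [0,0,0.15],"yaw": 0},{"travel": [0,0,0.19],"yaw": 0},{"travel": [0,0,0.21],"yaw": 0},{"travel": [0,0,0.21],"yaw": 0}]}}

```text
time_s: 20.95
eef_pos: [0.5259, 0.0566, 0.0438]
orientation: [-0.001, 0.409, 0.913, -0.001]
ft_force: [0.7, 0.0, -0.3]
grip_width: 0.0182
finger_force: 58.8
```

>>> {"fn": "jog_arm", "kwargs": {"steps": [{"travel": [0,0,0],"yaw": 0},{"travel": [0,0,0],"yaw": 0},{"travel": [0,0,0],"yaw": 0},{"travel": [0,0,-0.07],"yaw": 0},{"travel": [0,0,-0.15],"yaw": 0},{"travel": [0,0,-0.21],"yaw": 0},{"travel": [0,0,-0.21],"yaw": 0}], "hand": 0.6}}

```text
time_s: 21.65
eef_pos: [0.5322, 0.0589, 0.1558]
orientation: [0.005, 0.408, 0.913, 0.004]
ft_force: [0.3, 0.9, -0.3]
grip_width: 0.0342
finger_force: 0.0
```

```bash
python3 - <<'E'
from h import *
np.set_printoptions(suppress=True)
olive("wrist",.02,"w9.png",100)
plan([.547,-.2495,.12],np.pi)
olive("top",.012,None,15)
olive("side",.012,None,30)
E
```

```text
olive [315. 183.] [0.5241 0.058 ] [0.019 0.033] ang -0.841
olive [340. 159.] [0.5245 0.0912] [0.02  0.033] ang -0.654
travel [-0.481 -0.387  0.066] yaw -1.07 from [0.5306 0.0587 0.1534] 2.302 t 21.7
olive [425. 153.] [ 0.6744 -0.39  ] [0.03  0.041] ang -1.54
olive [373. 331.] [ 0.5732 -0.3742] [0.022 0.02 ] ang 1.397
olive [414. 333.] [ 0.6747 -0.3876] [0.032 0.043] ang -1.253
olive [356. 290.] [ 0.5487 -0.249 ] [0.016 0.023] ang -0.081
olive [335. 203.] [0.5292 0.0969] [0.039 0.021] ang 1.465
olive [263. 113.] [0.2687 0.7005] [0.036 0.045] ang -1.554
olive [276. 111.] [0.3311 0.7043] [0.081 0.026] ang 1.233
```

View pics/w9.png

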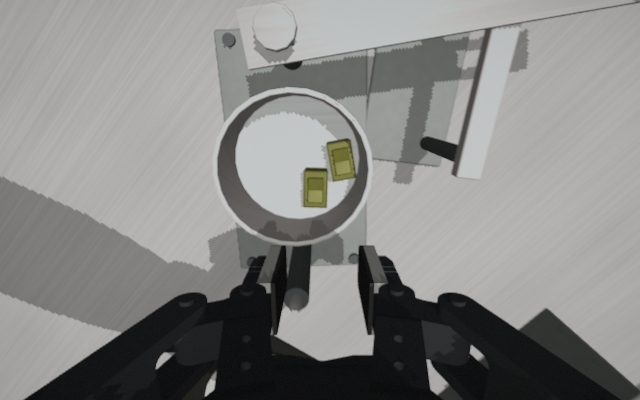

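The pot now holds two switches, at (340,159) and (315,187). Switch 3 next.

>>> {"fn": "jog_arm", "kwargs": {"steps": [{"travel": [-0.483,-0.378,0],"yaw": -1},{"travel": [-0.483,-0.378,0],"yaw": -1},{"travel": [-0.483,-0.378,0],"yaw": -1},{"travel": [-0.483,-0.378,0],"yaw": -1},{"travel": [-0.483,-0.378,0.06],"yaw": -1},{"travel": [-0.483,-0.378,0.06],"yaw": -1},{"travel": [-0.483,-0.378,0.06],"yaw": -1},{"travel": [-0.483,-0.378,0.06],"yaw": -1},{"travel": [-0.483,-0.378,0.06],"yaw": -1},{"travel": [-0.483,-0.378,0.06],"yaw": -1}], "hand": 0.35}}

```text
time_s: 22.8
eef_pos: [0.547, -0.247, 0.1191]
orientation: [-0.001, 0.027, 1.0, 0.001]
ft_force: [0.2, -0.2, 1.2]
grip_width: 0.0554
finger_force: 0.0
```

```bash
python3 - <<'E'
from h import *
np.set_printoptions(suppress=True)
olive("wrist",.012,"w10.png",300)
plan([.547,-.2495,.006],np.pi)
E
```

```text
olive [167. 238.] [ 0.5727 -0.3759] [0.022 0.041] ang -0.623
olive [317. 201.] [ 0.5488 -0.2504] [0.035 0.02 ] ang 0.025
travel [ 0.    -0.006  0.227] yaw -0.068 from [ 0.5473 -0.2468  0.1195] 3.088 t 22.85
```

>>> {"fn": "jog_arm", "kwargs": {"steps": [{"travel": [-0.002,-0.007,0.08],"yaw": -0.07},{"travel": [-0.002,-0.007,0.15],"yaw": -0.07},{"travel": [-0.002,-0.007,0.2],"yaw": -0.07},{"travel": [-0.002,-0.007,0.226],"yaw": -0.07},{"travel": [-0.002,-0.007,0.228],"yaw": -0.07},{"travel": [-0.002,-0.007,0.228],"yaw": -0.07}]}}

```text
time_s: 23.45
eef_pos: [0.5491, -0.2514, 0.0066]
orientation: [0.001, -0.0, 1.0, -0.0]
ft_force: [-0.4, 0.0, 0.6]
grip_width: 0.0555
finger_force: 0.0
```

>>> {"fn": "jog_arm", "kwargs": {"steps": [{"travel": [0,0,0],"yaw": 0},{"travel": [0,0,0],"yaw": 0},{"travel": [0,0,0],"yaw": 0},{"travel": [0,0,0],"yaw": 0},{"travel": [0,0,0],"yaw": 0},{"travel": [0,0,0],"yaw": 0}], "hand": 1}}

```text
time_s: 24.05
eef_pos: [0.5495, -0.2523, 0.0075]
orientation: [0.001, 0.0, 1.0, -0.001]
ft_force: [0.0, 1.2, 6.2]
grip_width: 0.0188
finger_force: 60.3
```

>>> {"fn": "jog_arm", "kwargs": {"steps": [{"travel": [0,0,-0.04],"yaw": 0},{"travel": [0,0,-0.12],"yaw": 0},{"travel": [0,0,-0.2],"yaw": 0},{"travel": [0,0,-0.288],"yaw": 0},{"travel": [0.07,0.316,-0.288],"yaw": 0.4},{"travel": [0.07,0.316,-0.288],"yaw": 0.4},{"travel": [0.07,0.316,-0.288],"yaw": 0.4},{"travel": [0.138,0.632,-0.288],"yaw": 0.99},{"travel": [0.138,0.632,-0.288],"yaw": 0.99},{"travel": [0.138,0.632,-0.288],"yaw": 0.99},{"travel": [0.138,0.632,-0.288],"yaw": 0.99},{"travel": [0.138,0.632,-0.288],"yaw": 0.99},{"travel": [0.138,0.632,-0.288],"yaw": 0.99},{"travel": [0.138,0.632,-0.288],"yaw": 0.99}]}}

```text
time_s: 25.45
eef_pos: [0.4797, 0.0635, 0.15]
orientation: [0.0, 0.379, 0.925, -0.0]
ft_force: [-0.1, -0.5, -0.5]
grip_width: 0.0184
finger_force: 59.6
```

>>> {"fn": "jog_arm", "kwargs": {"steps": [{"travel": [0,0,0.08],"yaw": 0},{"travel": [0,0,0.15],"yaw": 0},{"travel": [0,0,0.19],"yaw": 0},{"travel": [0,0,0.21],"yaw": 0},{"travel": [0,0,0.21],"yaw": 0}]}}

```text
time_s: 25.95
eef_pos: [0.4786, 0.063, 0.0437]
orientation: [-0.001, 0.38, 0.925, -0.001]
ft_force: [-1.5, -0.6, -0.5]
grip_width: 0.0187
finger_force: 59.6
```

>>> {"fn": "jog_arm", "kwargs": {"steps": [{"travel": [0,0,0],"yaw": 0},{"travel": [0,0,0],"yaw": 0},{"travel": [0,0,0],"yaw": 0},{"travel": [0,0,-0.07],"yaw": 0},{"travel": [0,0,-0.15],"yaw": 0},{"travel": [0,0,-0.21],"yaw": 0},{"travel": [0,0,-0.21],"yaw": 0}], "hand": 0.68}}

```text
time_s: 26.65
eef_pos: [0.4833, 0.0649, 0.155]
orientation: [0.005, 0.379, 0.925, 0.003]
ft_force: [1.0, 1.5, -0.2]
grip_width: 0.027
finger_force: 0.0
```

```bash
python3 - <<'E'
from h import *
np.set_printoptions(suppress=True)
olive("wrist",.02,"w11.png",100)
plan([.5722,-.3755,.12],-.62+np.pi)
olive("side",.012,None,30)
E
```

```text
olive [351. 228.] [0.5245 0.0586] [0.021 0.036] ang -0.866
olive [376. 205.] [0.5245 0.0915] [0.021 0.036] ang -0.655
olive [316. 186.] [0.4769 0.0642] [0.02  0.033] ang -0.777
travel [-0.746 -0.501  0.066] yaw -0.2 from [0.4818 0.0647 0.1528] 2.364 t 26.7
olive [373. 331.] [ 0.5728 -0.3746] [0.019 0.024] ang -0.601
olive [414. 333.] [ 0.6752 -0.3873] [0.031 0.043] ang -1.357
olive [335. 203.] [0.5291 0.0969] [0.039 0.02 ] ang 1.465
olive [263. 113.] [0.2687 0.7005] [0.036 0.045] ang -1.554
olive [276. 111.] [0.3311 0.7043] [0.081 0.027] ang 1.266
```

>>> {"fn": "jog_arm", "kwargs": {"steps": [{"travel": [-0.748,-0.495,0],"yaw": -0.2},{"travel": [-0.748,-0.495,0],"yaw": -0.2},{"travel": [-0.748,-0.495,0],"yaw": -0.2},{"travel": [-0.748,-0.495,0],"yaw": -0.2},{"travel": [-0.748,-0.495,0],"yaw": -0.2},{"travel": [-0.748,-0.495,0.06],"yaw": -0.2},{"travel": [-0.748,-0.495,0.06],"yaw": -0.2},{"travel": [-0.748,-0.495,0.06],"yaw": -0.2},{"travel": [-0.748,-0.495,0.06],"yaw": -0.2},{"travel": [-0.748,-0.495,0.06],"yaw": -0.2},{"travel": [-0.748,-0.495,0.06],"yaw": -0.2},{"travel": [-0.748,-0.495,0.06],"yaw": -0.2},{"travel": [-0.748,-0.495,0.06],"yaw": -0.2}], "hand": 0.35}}

```text
time_s: 28.05
eef_pos: [0.5719, -0.3725, 0.1198]
orientation: [-0.001, 0.304, 0.953, 0.0]
ft_force: [0.4, 0.5, 0.1]
grip_width: 0.0554
finger_force: 0.0
```

```bash
python3 - <<'E'
from h import *
np.set_printoptions(suppress=True)
olive("wrist",.012,"w12.png",300)
plan([.5722,-.3755,.006],-.62+np.pi)
E
```

```text
olive [364. 307.] [ 0.6777 -0.3927] [0.033 0.045] ang -1.322
olive [320. 194.] [ 0.5726 -0.3759] [0.02  0.035] ang -0.618
travel [-0.004 -0.005  0.228] yaw 0.002 from [ 0.5721 -0.3726  0.1201] 2.523 t 28.1
```

>>> {"fn": "jog_arm", "kwargs": {"steps": [{"travel": [-0.004,-0.005,0.08],"yaw": 0},{"travel": [-0.004,-0.005,0.15],"yaw": 0},{"travel": [-0.004,-0.005,0.2],"yaw": 0},{"travel": [-0.004,-0.005,0.226],"yaw": 0},{"travel": [-0.004,-0.005,0.228],"yaw": 0},{"travel": [-0.004,-0.005,0.228],"yaw": 0}]}}

```text
time_s: 28.7
eef_pos: [0.5731, -0.3775, 0.0069]
orientation: [0.001, 0.305, 0.952, -0.0]
ft_force: [0.8, 0.3, 1.1]
grip_width: 0.0556
finger_force: 0.0
```

>>> {"fn": "jog_arm", "kwargs": {"steps": [{"travel": [0,0,0],"yaw": 0},{"travel": [0,0,0],"yaw": 0},{"travel": [0,0,0],"yaw": 0},{"travel": [0,0,0],"yaw": 0},{"travel": [0,0,0],"yaw": 0},{"travel": [0,0,0],"yaw": 0}], "hand": 1}}

```text
time_s: 29.3
eef_pos: [0.5735, -0.3784, 0.0077]
orientation: [0.002, 0.305, 0.952, -0.0]
ft_force: [-0.9, 0.4, 5.6]
grip_width: 0.0182
finger_force: 60.7
```

>>> {"fn": "jog_arm", "kwargs": {"steps": [{"travel": [0,0,-0.04],"yaw": 0},{"travel": [0,0,-0.12],"yaw": 0},{"travel": [0,0,-0.2],"yaw": 0},{"travel": [0,0,-0.288],"yaw": 0},{"travel": [0.3,0.3,-0.288],"yaw": 0.1},{"travel": [0.3,0.3,-0.288],"yaw": 0.1},{"travel": [0.3,0.3,-0.288],"yaw": 0.1},{"travel": [0.3,0.3,-0.288],"yaw": 0.1},{"travel": [0.597,0.6,-0.288],"yaw": 0.2},{"travel": [0.597,0.6,-0.288],"yaw": 0.2},{"travel": [0.597,0.6,-0.288],"yaw": 0.2},{"travel": [0.597,0.6,-0.288],"yaw": 0.2},{"travel": [0.597,0.6,-0.288],"yaw": 0.2},{"travel": [0.597,0.6,-0.288],"yaw": 0.2},{"travel": [0.597,0.6,-0.288],"yaw": 0.2},{"travel": [0.597,0.6,-0.288],"yaw": 0.2}]}}

```text
time_s: 30.9
eef_pos: [0.5043, 0.0391, 0.1499]
orientation: [0.0, 0.38, 0.925, -0.0]
ft_force: [0.0, -0.2, 0.0]
grip_width: 0.0183
finger_force: 60.0
```

>>> {"fn": "jog_arm", "kwargs": {"steps": [{"travel": [0,0,0.08],"yaw": 0},{"travel": [0,0,0.15],"yaw": 0},{"travel": [0,0,0.19],"yaw": 0},{"travel": [0,0,0.21],"yaw": 0},{"travel": [0,0,0.21],"yaw": 0}]}}

```text
time_s: 31.4
eef_pos: [0.5032, 0.0388, 0.0437]
orientation: [-0.001, 0.38, 0.925, -0.001]
ft_force: [0.5, 0.4, -1.3]
grip_width: 0.0185
finger_force: 60.0
```

>>> {"fn": "jog_arm", "kwargs": {"steps": [{"travel": [0,0,0],"yaw": 0},{"travel": [0,0,0],"yaw": 0},{"travel": [0,0,0],"yaw": 0},{"travel": [0,0,-0.07],"yaw": 0},{"travel": [0,0,-0.15],"yaw": 0},{"travel": [0,0,-0.25],"yaw": 0},{"travel": [0,0,-0.35],"yaw": 0},{"travel": [0,0,-0.45],"yaw": 0},{"travel": [0,0,-0.45],"yaw": 0}], "hand": 0.68}}

```text
time_s: 32.3
eef_pos: [0.5082, 0.0404, 0.2783]
orientation: [0.007, 0.379, 0.925, 0.003]
ft_force: [1.1, 0.8, 0.3]
grip_width: 0.0272
finger_force: 0.0
```

```bash
python3 - <<'E'
from h import *
np.set_printoptions(suppress=True)
olive("wrist",.02,"w13.png",60)
olive("side",.012,"s13.png",30);grab("top","t13.png")
print(pose()[:2])
a=cv2.imread("pics/s13.png");b=cv2.imread("pics/t13.png");w=cv2.imread("pics/w13.png")
cv2.imwrite("pics/c13.png",np.vstack([np.hstack([cv2.resize(w,(400,250)),cv2.resize(b[180:400,200:],(400,250))]),cv2.resize(a[80:400],(800,350))]))
E
```

```text
olive [342. 167.] [0.5234 0.0586] [0.02  0.033] ang -0.877
olive [359. 148.] [0.5234 0.0914] [0.02  0.032] ang -0.659
olive [315. 141.] [0.4876 0.0524] [0.018 0.065] ang -0.775
olive [414. 333.] [ 0.6744 -0.3875] [0.032 0.042] ang -1.318
olive [335. 204.] [0.5291 0.0969] [0.039 0.02 ] ang 1.465
olive [261. 112.] [0.2666 0.7002] [0.031 0.045] ang -1.552
olive [275. 112.] [0.3312 0.7003] [0.088 0.026] ang 1.315
(array([0.5040499 , 0.04004692, 0.27042441]), np.float64(2.3641653141809975))
```

View pics/c13.png

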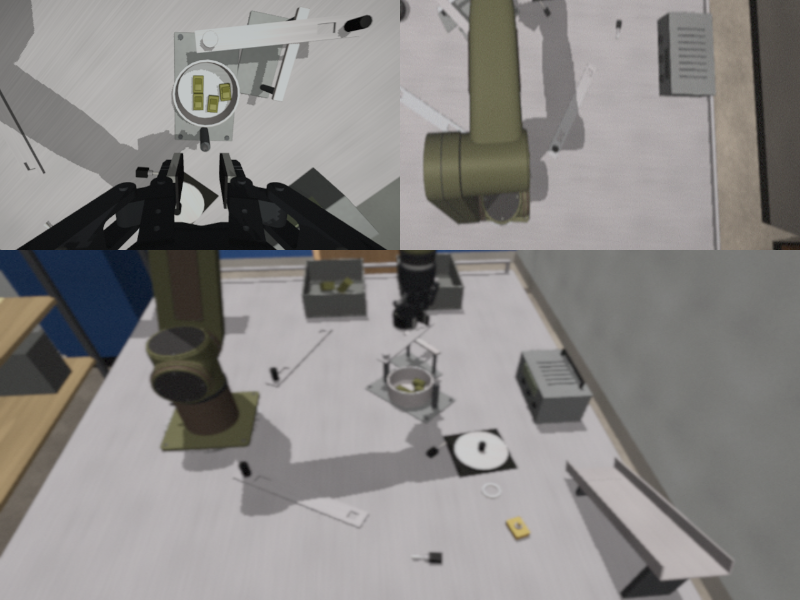

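All four switches are in the pot, and the side view shows no fifth on the cart. The cover is on the mat at (482,450), so I'm going back for it.

>>> {"fn": "jog_arm", "kwargs": {"steps": [{"travel": [-0.479,-0.097,0],"yaw": 0},{"travel": [-0.479,-0.097,0],"yaw": 0},{"travel": [-0.479,-0.097,0],"yaw": 0},{"travel": [-0.479,-0.097,0.24],"yaw": 0},{"travel": [-0.479,-0.097,0.24],"yaw": 0},{"travel": [-0.479,-0.097,0.24],"yaw": 0},{"travel": [-0.479,-0.097,0.24],"yaw": 0},{"travel": [-0.479,-0.097,0.24],"yaw": 0},{"travel": [-0.479,-0.097,0.24],"yaw": 0},{"travel": [-0.479,-0.097,0.24],"yaw": 0}], "hand": 0.3}}

```text
time_s: 33.45
eef_pos: [0.6411, -0.1618, 0.1518]
orientation: [0.001, 0.379, 0.926, 0.0]
ft_force: [-1.1, 0.3, 0.2]
grip_width: 0.0598
finger_force: 0.0
```

```bash
python3 - <<'E'
from h import *
np.set_printoptions(suppress=True)
im=grab("wrist","w14.png");print(pose()[:2])
print(masks("wrist","cover",.014),lm("wrist","cover_knob",.027))
g=cv2.cvtColor(im,cv2.COLOR_RGB2GRAY)
d=bot.masks_of("wrist","cover")[0]["region"].astype(np.uint8)
c=max(cv2.findContours(d,0,2)[0],key=cv2.contourArea)
print("hull",len(c),cv2.minEnclosingCircle(np.array([atz("wrist",p,.014)[:2] for p in cv2.convexHull(c)[:,0].astype(float)],np.float32)))
plan([.640,-.1640,.0205],2.356)
E
```

```text
(array([ 0.64126422, -0.16179375,  0.15197543]), np.float64(2.3652688059027183))
[(0.87, array([ 0.6443, -0.1667]), array([0.124, 0.124]), -0.837)] [(0.83, array([323., 203.]), array([ 0.6471, -0.166 ]))]
hull 198 ((0.6438838839530945, -0.16695332527160645), 0.06265375018119812)
travel [-0.001 -0.005  0.262] yaw 0.011 from [ 0.6411 -0.1621  0.1514] 2.365 t 33.65
```

View pics/w14.png

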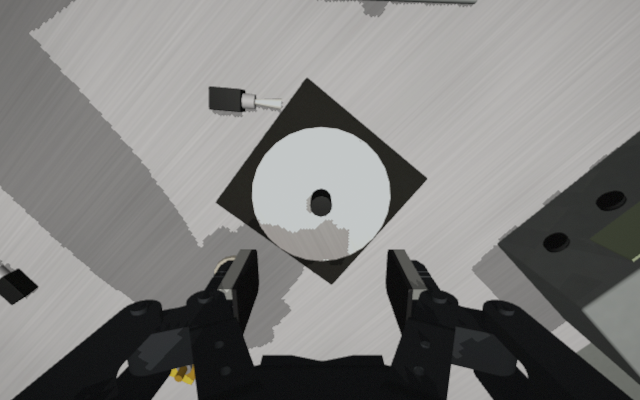

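The cover lies flat on the mat with its knob at (320,203). Its measured centre is (0.644, -0.167). Gripping.

>>> {"fn": "jog_arm", "kwargs": {"steps": [{"travel": [-0.011,-0.003,0.08],"yaw": 0.011},{"travel": [-0.011,-0.003,0.16],"yaw": 0.011},{"travel": [-0.011,-0.003,0.22],"yaw": 0.011},{"travel": [-0.011,-0.003,0.25],"yaw": 0.011},{"travel": [-0.011,-0.003,0.262],"yaw": 0.011},{"travel": [-0.011,-0.003,0.262],"yaw": 0.011},{"travel": [-0.011,-0.003,0.262],"yaw": 0.011}]}}

```text
time_s: 34.35
eef_pos: [0.6446, -0.1677, 0.0202]
orientation: [0.001, 0.383, 0.924, 0.0]
ft_force: [0.2, -1.0, 0.5]
grip_width: 0.0597
finger_force: 0.0
```

>>> {"fn": "jog_arm", "kwargs": {"steps": [{"travel": [0,0,0],"yaw": 0},{"travel": [0,0,0],"yaw": 0},{"travel": [0,0,0],"yaw": 0},{"travel": [0,0,0],"yaw": 0},{"travel": [0,0,0],"yaw": 0},{"travel": [0,0,0],"yaw": 0},{"travel": [0,0,0],"yaw": 0},{"travel": [0,0,0],"yaw": 0}], "hand": 1, "grip_force": 80}}

```text
time_s: 35.15
eef_pos: [0.6443, -0.1677, 0.0201]
orientation: [0.001, 0.383, 0.924, 0.0]
ft_force: [-0.3, 0.7, 6.0]
grip_width: 0.015
finger_force: 78.0
```

>>> {"fn": "jog_arm", "kwargs": {"steps": [{"travel": [0,0,-0.02],"yaw": 0},{"travel": [0,0,-0.08],"yaw": 0},{"travel": [0,0,-0.15],"yaw": 0},{"travel": [0,0,-0.22],"yaw": 0},{"travel": [0,0,-0.27],"yaw": 0},{"travel": [0,0,-0.27],"yaw": 0},{"travel": [0,0,-0.27],"yaw": 0}]}}

```text
time_s: 35.85
eef_pos: [0.6435, -0.1676, 0.154]
orientation: [0.0, 0.383, 0.924, 0.0]
ft_force: [-0.1, -0.1, -1.5]
grip_width: 0.0153
finger_force: 78.2
```

```bash
python3 - <<'E'
from h import *
np.set_printoptions(suppress=True)
print(pose()[3]["grip_width"]);plan([.499,.0657,.154],2.356)
E
```

```text
0.01531530896966738
travel [ 0.534  0.125 -0.   ] yaw -0.001 from [ 0.6435 -0.1676  0.154 ] 2.355 t 35.85
```

>>> {"fn": "jog_arm", "kwargs": {"steps": [{"travel": [0.03,0.007,0],"yaw": 0},{"travel": [0.09,0.021,0],"yaw": 0},{"travel": [0.15,0.035,0],"yaw": 0},{"travel": [0.21,0.049,0],"yaw": 0},{"travel": [0.27,0.063,0],"yaw": 0},{"travel": [0.33,0.077,0],"yaw": 0},{"travel": [0.39,0.091,0],"yaw": 0},{"travel": [0.45,0.105,0],"yaw": 0},{"travel": [0.5,0.117,0],"yaw": 0},{"travel": [0.534,0.125,0],"yaw": 0},{"travel": [0.534,0.125,0],"yaw": 0},{"travel": [0.534,0.125,0],"yaw": 0},{"travel": [0.534,0.125,0],"yaw": 0}]}}

```text
time_s: 37.15
eef_pos: [0.4991, 0.0649, 0.153]
orientation: [-0.0, 0.383, 0.924, -0.0]
ft_force: [-0.0, -0.2, -1.2]
grip_width: 0.0149
finger_force: 78.2
```

```bash
python3 - <<'E'
from h import *
np.set_printoptions(suppress=True)
print(pose()[3]["grip_width"]);plan([.499,.0657,.079],2.356)
grab("wrist","w15.png");grab("side","s15.png")
print(masks("wrist","cover",.149),lm("wrist","pivot_bolt",.098),lm("wrist","cover_knob",.162))
w=cv2.imread("pics/w15.png");s=cv2.imread("pics/s15.png")[130:250,250:410]
cv2.imwrite("pics/c15.png",np.hstack([cv2.resize(w,(400,250)),cv2.resize(s,(333,250))]))
E
```

```text
0.014853444459127648
travel [0.001 0.001 0.148] yaw -0.002 from [0.4991 0.0649 0.153 ] 2.355 t 37.15
[(0.87, array([0.4956, 0.0689]), array([0.117, 0.116]), 0.036)] [(0.66, array([324.,  84.]), array([0.4403, 0.1256]))] [(0.59, array([323., 270.]), array([0.4996, 0.0652]))]
```

View pics/c15.png

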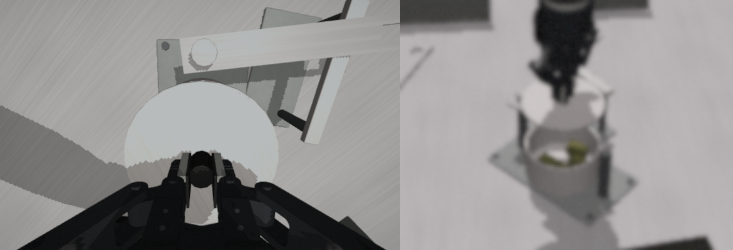

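The cover is held level over the pot and lines up with it. Lowering slowly.

>>> {"fn": "jog_arm", "kwargs": {"steps": [{"travel": [0.001,0.001,0.04],"yaw": 0},{"travel": [0.001,0.001,0.08],"yaw": 0},{"travel": [0.001,0.001,0.105],"yaw": 0},{"travel": [0.001,0.001,0.12],"yaw": 0},{"travel": [0.001,0.001,0.13],"yaw": 0},{"travel": [0.001,0.001,0.138],"yaw": 0},{"travel": [0.001,0.001,0.145],"yaw": 0},{"travel": [0.001,0.001,0.151],"yaw": 0},{"travel": [0.001,0.001,0.155],"yaw": 0},{"travel": [0.001,0.001,0.155],"yaw": 0},{"travel": [0.001,0.001,0.155],"yaw": 0}]}}

```text
time_s: 38.5
eef_pos: [0.4992, 0.0663, 0.0764]
orientation: [0.0, 0.383, 0.924, 0.0]
ft_force: [0.3, -0.3, -1.8]
grip_width: 0.0153
finger_force: 78.2
```

>>> {"fn": "jog_arm", "kwargs": {"steps": [{"travel": [0,0,0],"yaw": 0},{"travel": [0,0,0],"yaw": 0},{"travel": [0,0,0],"yaw": 0},{"travel": [0,0,0],"yaw": 0},{"travel": [0,0,-0.05],"yaw": 0},{"travel": [0,0,-0.12],"yaw": 0},{"travel": [0,0,-0.22],"yaw": 0},{"travel": [0,0,-0.3],"yaw": 0},{"travel": [0,0,-0.4],"yaw": 0},{"travel": [0,0,-0.5],"yaw": 0},{"travel": [0,0,-0.5],"yaw": 0},{"travel": [0,0,-0.5],"yaw": 0}], "hand": 0.3}}

```text
time_s: 39.7
eef_pos: [0.5, 0.0664, 0.3279]
orientation: [0.002, 0.383, 0.924, 0.001]
ft_force: [-0.7, 0.9, -1.3]
grip_width: 0.06
finger_force: 0.0
```

```bash
python3 - <<'E'
from h import *
np.set_printoptions(suppress=True)
grab("wrist","w16.png");p=pose();print(p[:2])
print(masks("wrist","cover",.069),lm("wrist","cover_knob",.082))
d=bot.masks_of("wrist","cover")[0]["region"].astype(np.uint8)
c=max(cv2.findContours(d,0,2)[0],key=cv2.contourArea)
print(cv2.minEnclosingCircle(np.array([atz("wrist",q,.069)[:2] for q in cv2.convexHull(c)[:,0].astype(float)],np.float32)))
for n,z in(("pivot_bolt",.098),("stud",.098),("strap_knob",.119),("strap_slot",.098)):print(n,lm("wrist",n,z))
print("strap",masks("wrist","strap",.103))
grab("side","s16.png")
w=cv2.imread("pics/w16.png");s=cv2.imread("pics/s16.png")[130:250,250:410]
cv2.imwrite("pics/c16.png",np.hstack([cv2.resize(w,(400,250)),cv2.resize(s,(333,250))]))
E
```

```text
(array([0.49904083, 0.06626816, 0.3262394 ]), np.float64(2.3553607473865443))
[(0.76, array([0.494 , 0.0664]), array([0.122, 0.122]), 0.033)] [(0.57, array([320., 168.]), array([0.4941, 0.0665])), (0.38, array([320., 167.]), array([0.493 , 0.0674]))]
((0.49371424317359924, 0.06687233597040176), 0.06198308244347572)
pivot_bolt [(0.55, array([320.,  91.]), array([0.4333, 0.127 ])), (0.27, array([320., 238.]), array([0.5526, 0.007 ]))]
stud [(0.84, array([320., 239.]), array([0.5545, 0.006 ]))]
strap_knob [(0.78, array([517.,  73.]), array([0.5617, 0.2777]))]
strap_slot [(0.8, array([478.,  81.]), array([0.5459, 0.2543]))]
strap [(0.69, array([ 0.285 , -0.1902]), array([0.039, 0.223]), -0.518), (0.63, array([0.5031, 0.2051]), array([0.246, 0.032]), 0.895)]
```

View pics/c16.png

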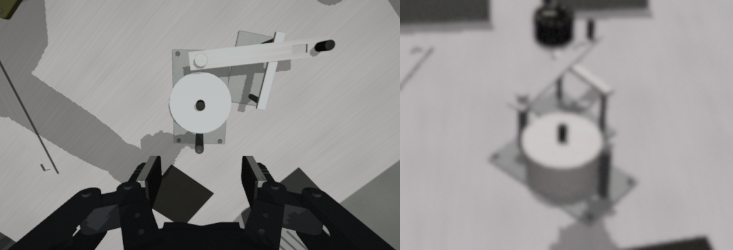

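The cover is seated: its measured centre matches the midpoint of the bolt and stud in the same view. Strap knob next, turning the tool to lie along the strap.

>>> {"fn": "jog_arm", "kwargs": {"steps": [{"travel": [0.211,0.397,0.25],"yaw": -1},{"travel": [0.211,0.397,0.25],"yaw": -1},{"travel": [0.211,0.397,0.25],"yaw": -1},{"travel": [0.211,0.397,0.25],"yaw": -1},{"travel": [0.211,0.397,0.25],"yaw": -1},{"travel": [0.211,0.397,0.25],"yaw": -1},{"travel": [0.211,0.397,0.25],"yaw": -1},{"travel": [0.211,0.397,0.25],"yaw": -1}]}}

```text
time_s: 41.0
eef_pos: [0.5649, 0.2804, 0.2018]
orientation: [0.0, 0.001, 1.0, -0.0]
ft_force: [-0.0, 0.2, -0.1]
grip_width: 0.0595
finger_force: 0.0
```

>>> {"fn": "jog_arm", "kwargs": {"steps": [{"travel": [0,0,0],"yaw": -1},{"travel": [0,0,0],"yaw": -1},{"travel": [0,0,0],"yaw": -1},{"travel": [0,0,0],"yaw": -1},{"travel": [0,0,0],"yaw": -1},{"travel": [0,0,0],"yaw": -1},{"travel": [0,0,0],"yaw": -1}]}}

```text
time_s: 41.7
eef_pos: [0.5655, 0.2795, 0.2033]
orientation: [0.001, -0.381, 0.925, -0.0]
ft_force: [-0.0, 0.5, -0.6]
grip_width: 0.0598
finger_force: 0.0
```

>>> {"fn": "jog_arm", "kwargs": {"steps": [{"travel": [0,0,0],"yaw": -0.14},{"travel": [0,0,0],"yaw": -0.14},{"travel": [0,0,0],"yaw": -0.14},{"travel": [0,0,0],"yaw": -0.14}]}}

```text
time_s: 42.1
eef_pos: [0.5651, 0.2808, 0.2018]
orientation: [0.0, -0.431, 0.902, -0.0]
ft_force: [0.8, 0.3, 0.0]
grip_width: 0.0595
finger_force: 0.0
```

```bash
python3 - <<'E'
from h import *
np.set_printoptions(suppress=True)
grab("wrist","w17.png");p=pose();print(p[:2])
for n,z in(("pivot_bolt",.098),("strap_knob",.119),("strap_slot",.098)):print(n,lm("wrist",n,z))
print("strap",masks("wrist","strap",.103))
plan([.565,.281,.109],.893)
E
```

```text
(array([0.56508559, 0.28089983, 0.20159409]), np.float64(-2.248897458693389))
pivot_bolt []
strap_knob [(0.71, array([319., 210.]), array([0.566 , 0.2801]))]
strap_slot [(0.93, array([318., 163.]), array([0.5476, 0.2558]))]
strap [(0.9, array([0.335 , 0.3282]), array([0.07 , 0.017]), 1.142), (0.73, array([0.5634, 0.1536]), array([0.077, 0.125]), -0.675), (0.59, array([0.5293, 0.234 ]), array([0.16 , 0.031]), 0.895)]
travel [ 0.    -0.     0.185] yaw -3.999 from [0.565  0.2812 0.2013] -2.248 t 42.35
```

View pics/w17.png

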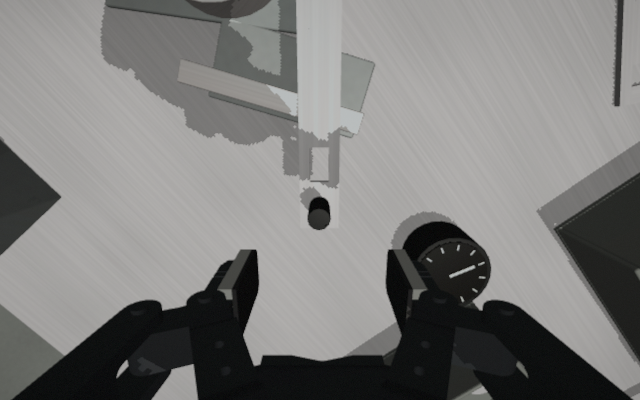

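The knob is centred at (319,213) and the slot is at (319,163). Lower, grip and raise.

>>> {"fn": "jog_arm", "kwargs": {"steps": [{"travel": [0,0,0.06],"yaw": 0},{"travel": [0,0,0.12],"yaw": 0},{"travel": [0,0,0.16],"yaw": 0},{"travel": [0,0,0.18],"yaw": 0},{"travel": [0,0,0.185],"yaw": 0},{"travel": [0,0,0.185],"yaw": 0},{"travel": [0,0,0.185],"yaw": 0}]}}

```text
time_s: 43.05
eef_pos: [0.566, 0.2817, 0.1101]
orientation: [0.001, -0.432, 0.902, 0.0]
ft_force: [0.3, -0.4, -0.5]
grip_width: 0.0596
finger_force: 0.0
```

>>> {"fn": "jog_arm", "kwargs": {"steps": [{"travel": [0,0,0],"yaw": 0},{"travel": [0,0,0],"yaw": 0},{"travel": [0,0,0],"yaw": 0},{"travel": [0,0,0],"yaw": 0},{"travel": [0,0,0],"yaw": 0},{"travel": [0,0,0],"yaw": 0},{"travel": [0,0,0],"yaw": 0},{"travel": [0,0,0],"yaw": 0}], "hand": 1, "grip_force": 50}}

```text
time_s: 43.85
eef_pos: [0.5655, 0.2814, 0.1091]
orientation: [0.001, -0.433, 0.902, -0.0]
ft_force: [1.3, 1.4, 1.6]
grip_width: 0.0144
finger_force: 48.7
```

>>> {"fn": "jog_arm", "kwargs": {"steps": [{"travel": [0.001,0,-0.01],"yaw": 0},{"travel": [0.002,0,-0.02],"yaw": 0},{"travel": [0.004,0,-0.03],"yaw": 0},{"travel": [0.006,0,-0.04],"yaw": 0},{"travel": [0.008,0,-0.05],"yaw": 0},{"travel": [0.009,0,-0.06],"yaw": 0},{"travel": [0.009,0,-0.06],"yaw": 0},{"travel": [0.009,0,-0.06],"yaw": 0}]}}

```text
time_s: 44.65
eef_pos: [0.5623, 0.2777, 0.139]
orientation: [0.0, -0.433, 0.902, -0.0]
ft_force: [-0.4, -0.5, -2.5]
grip_width: 0.0143
finger_force: 48.7
```

```bash
python3 - <<'E'
from h import *
np.set_printoptions(suppress=True)
p=pose();o=p[3];print(p[:2],o["grip_width"],o["ft_force"],o["torque"],o["qpos"].round(2))
grab("wrist","w18.png");print(lm("wrist","strap_slot",.122),lm("wrist","pivot_bolt",.098))
E
```

```text
(array([0.56231587, 0.27766604, 0.13897179]), np.float64(-2.247047033386492)) 0.014328078812430985 [-0.36422785 -0.45173875 -2.52782536] [ 0.1254506  -0.20201842  0.05700142] [ 0.46  0.48 -0.04  1.05 -0.   -0.44]
[(0.58, array([320., 197.]), array([0.5454, 0.256 ]))] []
```

Held and raised with low forces. Swinging it round.

>>> {"fn": "jog_arm", "kwargs": {"steps": [{"travel": [0.001,-0.027,0],"yaw": 0.089},{"travel": [0.004,-0.055,0],"yaw": 0.178},{"travel": [0.009,-0.082,0],"yaw": 0.267},{"travel": [0.015,-0.108,0],"yaw": 0.357},{"travel": [0.024,-0.134,0],"yaw": 0.446},{"travel": [0.034,-0.16,0],"yaw": 0.535},{"travel": [0.046,-0.185,0],"yaw": 0.624},{"travel": [0.06,-0.208,0],"yaw": 0.713},{"travel": [0.06,-0.208,0],"yaw": 0.713},{"travel": [0.06,-0.208,0],"yaw": 0.713}]}}

```text
time_s: 45.8
eef_pos: [0.6247, 0.1893, 0.1387]
orientation: [0.0, -0.167, 0.986, 0.0]
ft_force: [1.3, 0.3, -1.6]
grip_width: 0.0144
finger_force: 48.8
```

>>> {"fn": "jog_arm", "kwargs": {"steps": [{"travel": [0.001,-0.027,0],"yaw": 0.089},{"travel": [0.004,-0.055,0],"yaw": 0.178},{"travel": [0.009,-0.082,0],"yaw": 0.267},{"travel": [0.015,-0.108,0],"yaw": 0.357},{"travel": [0.024,-0.134,0],"yaw": 0.446},{"travel": [0.034,-0.16,0],"yaw": 0.535},{"travel": [0.046,-0.185,0],"yaw": 0.624},{"travel": [0.06,-0.208,0],"yaw": 0.713},{"travel": [0.06,-0.208,0],"yaw": 0.713},{"travel": [0.06,-0.208,0],"yaw": 0.713}]}}

```text
time_s: 46.8
eef_pos: [0.6303, 0.0818, 0.1389]
orientation: [0.0, 0.111, 0.994, 0.0]
ft_force: [-0.3, 0.1, -1.1]
grip_width: 0.0144
finger_force: 48.8
```

```bash
python3 - <<'E'
from h import *
np.set_printoptions(suppress=True)
p=pose();o=p[3];print(p[:2],o["grip_width"],o["ft_force"],o["torque"])
d=p[0][:2]-[.4392,.1251];print(np.hypot(*d),np.arctan2(d[1],d[0]))
E
```

```text
(array([0.63027675, 0.08183384, 0.13885567]), np.float64(2.918612835363498)) 0.01435195187308586 [-0.30567821  0.14160421 -1.13968559] [ 0.02426907 -0.2766141   0.02949558]
0.19591397330335136 -0.22267838773131032
```

>>> {"fn": "jog_arm", "kwargs": {"steps": [{"travel": [0.001,-0.027,0],"yaw": 0.089},{"travel": [0.004,-0.055,0],"yaw": 0.178},{"travel": [0.009,-0.082,0],"yaw": 0.267},{"travel": [0.015,-0.108,0],"yaw": 0.357},{"travel": [0.024,-0.134,0],"yaw": 0.446},{"travel": [0.034,-0.16,0],"yaw": 0.535},{"travel": [0.046,-0.185,0],"yaw": 0.624},{"travel": [0.06,-0.208,0],"yaw": 0.713},{"travel": [0.061,-0.209,0],"yaw": 0.717},{"travel": [0.061,-0.209,0],"yaw": 0.717},{"travel": [0.061,-0.209,0],"yaw": 0.717}]}}

```text
time_s: 47.9
eef_pos: [0.5777, -0.013, 0.1388]
orientation: [0.0, 0.383, 0.924, 0.0]
ft_force: [-0.2, 1.0, -1.7]
grip_width: 0.0142
finger_force: 48.8
```

```bash
python3 - <<'E'
from h import *
np.set_printoptions(suppress=True)
p=pose();o=p[3];print(p[:2],o["grip_width"],o["ft_force"])
d=p[0][:2]-[.4392,.1251];print(np.hypot(*d),np.arctan2(d[1],d[0]))
grab("wrist","w19.png");print(lm("wrist","strap_slot",.122),lm("wrist","stud",.112),lm("wrist","pivot_bolt",.098),lm("wrist","cover_knob",.082))
grab("side","s19.png")
w=cv2.imread("pics/w19.png");s=cv2.imread("pics/s19.png")[130:250,270:430]
cv2.imwrite("pics/c19.png",np.hstack([cv2.resize(w,(440,275)),cv2.resize(s,(360,275))]))
E
```

```text
(array([ 0.57774776, -0.01299481,  0.13882413]), np.float64(2.3555926234952453)) 0.01424142356467095 [-0.19096251  0.96826541 -1.65674443]
0.1956161014814415 -0.783760841821816
[(0.82, array([324., 198.]), array([0.5588, 0.0066]))] [(0.68, array([321., 189.]), array([0.5563, 0.0069]))] [] []
```

View pics/c19.png

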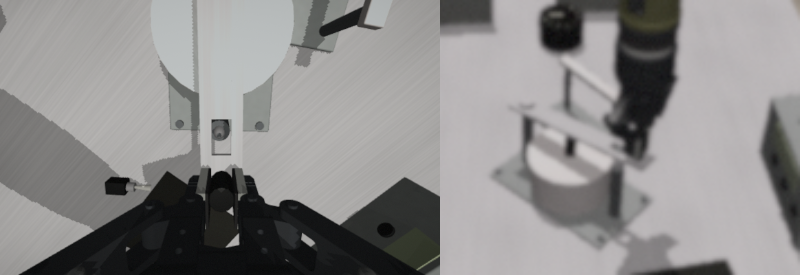

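The stud shows inside the slot at (221,128) in the composite. Lowering.

>>> {"fn": "jog_arm", "kwargs": {"steps": [{"travel": [-0.001,-0.002,0.01],"yaw": 0},{"travel": [-0.002,-0.002,0.02],"yaw": 0},{"travel": [-0.004,-0.002,0.03],"yaw": 0},{"travel": [-0.006,-0.002,0.04],"yaw": 0},{"travel": [-0.008,-0.002,0.05],"yaw": 0},{"travel": [-0.009,-0.002,0.058],"yaw": 0},{"travel": [-0.009,-0.002,0.058],"yaw": 0},{"travel": [-0.009,-0.002,0.058],"yaw": 0}]}}

```text
time_s: 49.0
eef_pos: [0.5798, -0.0181, 0.1097]
orientation: [0.0, 0.384, 0.923, -0.0]
ft_force: [0.7, 0.2, 0.3]
grip_width: 0.0143
finger_force: 49.1
```

Down with no contact force. Release, raise and check.

>>> {"fn": "jog_arm", "kwargs": {"steps": [{"travel": [0,0,0],"yaw": 0},{"travel": [0,0,0],"yaw": 0},{"travel": [0,0,0],"yaw": 0},{"travel": [0,0,0],"yaw": 0},{"travel": [0,0,-0.05],"yaw": 0},{"travel": [0,0,-0.12],"yaw": 0},{"travel": [0,0,-0.22],"yaw": 0},{"travel": [0,0,-0.32],"yaw": 0},{"travel": [0,0,-0.32],"yaw": 0},{"travel": [0,0,-0.32],"yaw": 0},{"travel": [0,0,-0.32],"yaw": 0},{"travel": [0,0,-0.32],"yaw": 0}], "hand": 0.3}}

```text
time_s: 50.2
eef_pos: [0.5786, -0.0178, 0.2679]
orientation: [-0.002, 0.384, 0.923, -0.001]
ft_force: [-0.2, 0.0, -0.3]
grip_width: 0.0596
finger_force: 0.0
```

```bash
python3 - <<'E'
from h import *
np.set_printoptions(suppress=True)
grab("wrist","w20.png");print(lm("wrist","strap_slot",.098),lm("wrist","stud",.098),lm("wrist","strap_knob",.119),masks("wrist","strap",.103))
grab("side","s20.png");olive("side",.012,None,30)
w=cv2.imread("pics/w20.png");s=cv2.imread("pics/s20.png")[130:250,270:430]
cv2.imwrite("pics/c20.png",np.hstack([cv2.resize(w,(440,275)),cv2.resize(s,(360,275))]))
E
```

```text
[(0.76, array([324., 152.]), array([0.5577, 0.0051]))] [(0.89, array([327., 151.]), array([0.559 , 0.0078]))] [(0.55, array([322., 191.]), array([ 0.5809, -0.0197]))] [(0.8, array([ 0.3631, -0.2291]), array([0.037, 0.1  ]), -0.52), (0.6, array([0.5312, 0.032 ]), array([0.031, 0.178]), -0.792)]
olive [262. 112.] [0.2688 0.7003] [0.036 0.045] ang -1.554
olive [276. 111.] [0.3311 0.7043] [0.081 0.026] ang 1.233
```

View pics/c20.png

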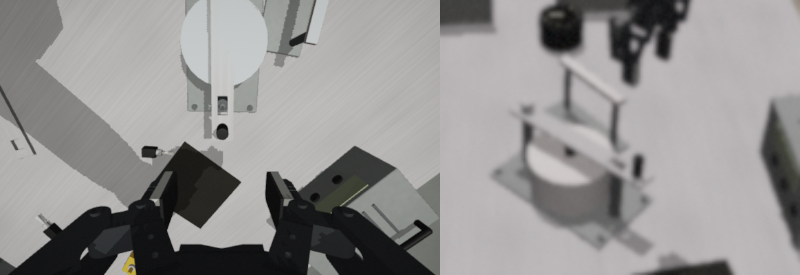

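The strap lies flat with the stud inside the slot at (222,105), and the gripper is clear of everything. Handing in.

```bash
python3 -c "
from plant import bot
print(bot.finish_job())"
```

```text
the job is handed in; nothing more can be done
None
```

The job is handed in, though no verdict came back: all four switches found on the cart are in the pot, the cover is seated, and the strap lies flat with its slot over the stud.

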